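Present the green filter to the inspection camera

TASK

Pull the filter drawer out to its stop, take the green glass filter out by its tab, and finish holding it still in the air on the inspection bench's optical axis, midway between the camera lens and the light panel: tab up, glass upright, centred and square to the lens, so that the camera sees the panel's light through it. Keep your fingers off the green glass, do not touch the bench, its camera or light, leave the other filters in their slots and the bystanders where they are, and leave the drawer open. Do not let go: the job ends with the filter held there.

Things in the scene. Friction and masses are not known exactly. Their poses are not given: they have to be found in the camera images.
- filter_drawer (a joint): the white-fronted drawer of the cabinet, closed at the start; value in m pulled out, 0 closed, stop at 0.085; it slides straight out of the cabinet's front with about 2 N of friction and stays where it is left
- drawer_handle (a point): centre of the drawer's horizontal steel bar handle, 90 mm above the table, 32 mm below the cabinet's top; the bar is about 110 mm long and 10 mm thick, 35 mm in front of the drawer's front panel, so a finger fits behind it from above. Turns with the cabinet: -x points out of the front (the way the drawer pulls), y along the bar, z up
- filter_green: the filter to take: glass in a dark metal frame 54 (x) x 10 (y) x 54 mm (z), with a green grip tab on top, 26 (x) x 10 (y) x 32 mm (z); 86 mm high in all, 60 to 105 g. Origin: centre of its underside; z up through the tab, which covers z = 54 to 86 mm; y square to the glass. It stands upright in a drawer slot, underside 18 mm above the table, its y along the handle's y
- filter_cabinet: low grey cabinet, fixed, 130 (x) x 216 (y) x 122 mm (z), origin under its centre, front to -x. In its drawer four slots 48 mm apart across y hold four filters in any order; grooves 26 mm deep hold their vertical edges with about 1.5 mm play. Drawer closed: the filters are under the cabinet's top. Fully out: they stand 22 mm or more in front of it; the drawer's front panel is 118 mm high
- filter_green_glass: the green glass pane in that filter, 44 x 44 mm visible and recessed in its frame; origin at its centre, 27 mm above the filter's underside, axes as the filter's
- beam_mid (a point): the point on the optical axis midway between camera lens and light panel, 150 mm above the table. Its y axis is the optical axis: the lens front (42 mm wide) is 70 mm along +y, the white light panel's face (92 mm square) 70 mm along -y. The frame turns with the bench; z up
- inspection_bench: the inspection bench, fixed to the table: dark base 90 x 292 mm with an aluminium rail, a blue camera with a black lens on a post at one end (top 172 mm above the table), a white light panel on a post at the other (top 196 mm). Origin on the table under beam_mid, same axes; the base reaches from y = -103 to +189 mm
- filter_red: the filter with the red tab and red glass, same make and size and origin as the green one; stays in its slot
- filter_yellow: the filter with the yellow tab and yellow glass, same make and size and origin as the green one; stays in its slot
- filter_blue: the filter with the blue tab and blue glass, same make and size and origin as the green one; stays in its slot
- wash_bottle: white plastic wash bottle with a bent spout, 69 x 111 x 189 mm; origin at the centre of its underside; a bystander, loose
- flask_1: small clear conical flask, 61 mm wide, 105 mm high; origin at the centre of its underside; a bystander, loose
- aqua_bottle: pale aqua glass bottle, 68 mm wide, 197 mm high; origin at the centre of its underside; a bystander, loose
- dropper_1: brown dropper bottle, 34 mm wide, 102 mm high; origin at the centre of its underside; a bystander, loose
- beaker_k: clear beaker, 72 mm wide, 88 mm high; origin at the centre of its underside; a bystander, loose

How it is judged:
By the outcome, as a careful person would: the job done as asked, in the order asked, and still so for the second after the job is handed in, while the arm keeps its last pose, push and grip.
It also fails if it takes over 64 s, if anything falls off the work surface, if the arm or the gripper's body presses on something with over 40 N, if the wrist force passes 120 N, or if a joint passes its speed limit or range.

ROBOT

A 6-joint arm with a two-finger parallel gripper is mounted at the origin on the work surface; the furniture and walls round the work are solid. World frame = base frame: x ahead of the robot, y to its left, z up, the work surface at z = 0. Lengths are in mm, angles in rad, forces in N, time in s.
With the tool pointing down it reaches from about 350 to 875 mm from the base axis. Payload 4.2 kg.
Tool frame: the origin (TCP) lies between the finger pads; the fingertips stand 25 mm ahead of it and the grasp point (between the pads) lies 6 mm ahead of it; x points along the fingers, y is the direction in which the jaws open and shut, and the axes are right-handed (so a half turn about x gives the same grasp; the last joint's range is limited). The gripper opens to 87 mm and grips with 3 to 60 N. Pads are 19 mm wide; open, the fingers measure 117 mm over their backs; the gripper's body (75 mm by 190 mm) begins 51 mm behind the grasp point.
Start: joints at [0.259, 0.385, 0.008, 0, -1.194, -0.259], TCP at [624.979, 0.025, 247.55] pointing down, gripper open.
Joint ranges: [-3.14, 3.14], [-1.21, 2.06], [-1.07, 1.41], [-3.16, 2.05], [-2.99, -0.16], [-3.1, 3.1]. Speed limits (rad/s): [2.79, 2.79, 3.14, 3.14, 3.14, 3.14].

INTERFACE

Orientations are given as a unit quaternion [w, x, y, z].
In Python, from rig import manip gives the robot as it stands.
- The arm moves only by the tool play_rows, never from a script. Its arguments are lists of equal length, an entry for each row: "dp": the shift along the tool's x, y, z each as a share of 40 cm, from -1 to 1, a list of three; "roll": the turn about the tool's x as a share of 180 degrees, from -1 to 1; "grip": the gripper command: -1 is shut, 1 is fully open, values between are in proportion. A call has 1 to 8 rows; each row shifts and turns the pose as measured when the row begins, along the tool's axes as they then stand; what a row does not reach is not made up. A row lasts 1/12 s, in which the tool goes at most 41.7 mm and 7.16 degrees, less where a joint would pass 70% of its speed; a pose out of reach is approached as far as the arm can. A call with a number of a shift or a turn outside -1 to 1 is refused whole. A call with a gripper value outside its range is refused whole. The fingers move at their own pace and stop on an object; "newtons" is the grip in N (left out, the last holds). Time passes only in rows, so rows that do not move let the fingers close. It gives the time, the measured TCP pose, the force and the opening at its end, in the units of the state.
- manip.sense(): the state, without advancing time (a new reading comes with each control period).
- manip.camera(name): name is "scene" or "side" or "wrist"; returns a dict with "image" (480x640x3 uint8, blue, green, red), "fovy" (degrees; the focal length in pixels is half the picture's height over the tangent of half this angle, whatever the lens; pixels are square), "cx", "cy" (the principal point, pixels), "R" (3x3) and "t" (3): a world point X has camera coordinates R X + t. Camera axes: x right, y down, z forward; pixel columns grow to the right and rows downward; lengths in mm; the calibration is good to about 2 mm. A picture is of the moment at which its call begins. There is no depth.
- manip.job_done(): hands the job in, once; it reports no verdict.
The state is a dict: "time": time; "qpos": joint angles; "joint_velocities": joint speeds; "tau": joint torques, N m; "tcp_pos": TCP position; "tool_rot": TCP orientation; "force": force on the tool from outside, world axes, zero at the start; "moment": the same for the moment, N m; "width": finger opening in mm.
Only numpy, scipy, OpenCV 4.12 (cv2) and the standard library are available. Lean on these libraries where they do the work, as an engineer would, in place of code of your own. Each camera call takes 0.05 s, during which the arm holds its last target.

## Working session

There is one attempt and no reset: what is moved stays moved. The work goes in short steps, Python scripts to look and compute and a tool call to move; the robot and the scene stay as the last step left them, time stands still between calls to the robot, and variables do not carry over. Pictures are saved under pics/ and viewed, and the job is handed in when it is done.

Besides the shell and the picture viewer there is one more tool, called after "Request:" as name(argument=value, ...), one argument or row to a line, values as JSON. play_rows: Moves the arm, as the interface text tells. Its arguments: {"type":"object","properties":{"dp":{"type":"array"},"roll":{"type":"array"},"grip":{"type":"array"},"newtons":{"type":"number"}},"required":["dp","roll","grip"]}

```bash
ls; mkdir -p pics; cat > h.py <<'E'
import numpy as np, cv2
from rig import manip
def cam(n,save=None):
    c=manip.camera(n)
    if save: cv2.imwrite('pics/'+save,c['image'])
    c['R']=np.array(c['R']);c['t']=np.array(c['t']);c['f']=240/np.tan(np.radians(c['fovy'])/2)
    return c
def ray(c,u,v):
    d=c['R'].T@np.array([(u-c['cx'])/c['f'],(v-c['cy'])/c['f'],1.])
    return -c['R'].T@c['t'],d/np.linalg.norm(d)
def plane(c,u,v,z):
    o,d=ray(c,u,v);return o+d*(z-o[2])/d[2]
def tri(c1,p1,c2,p2):
    o1,d1=ray(c1,*p1);o2,d2=ray(c2,*p2)
    s=np.linalg.lstsq(np.stack([d1,-d2],1),o2-o1,rcond=None)[0]
    a=o1+s[0]*d1;b=o2+s[1]*d2
    return (a+b)/2,np.linalg.norm(a-b)
def proj(c,X):
    p=c['R']@np.array(X,float)+c['t'];return p[:2]/p[2]*c['f']+[c['cx'],c['cy']]
E
python3 - <<'E'
from h import *
for n in('scene','side','wrist'):
    c=cam(n,n+'0.png');print(n,c['fovy'],-c['R'].T@c['t'],c['R'][2])
s=manip.sense();print(s)
E
```

```text
pics
scene 42.34097359527699 [-428.18504646  543.31906464 1241.34991027] [ 0.58970259 -0.3778088  -0.71380065]
side 46.8789195923002 [488.08415612 987.73675853 911.20415488] [ 0.00748629 -0.80211745 -0.59711938]
wrist 58.35537917594538 [624.34047758 -73.29784027 383.74930228] [-0.00246715  0.26813571 -0.96337799]
{'time': 0.15, 'qpos': array([ 2.58621697e-01,  3.85377982e-01,  6.95372330e-03, -3.62615440e-04,
       -1.19401233e+00, -2.58577208e-01]), 'joint_velocities': array([-0.00086479, -0.00248652,  0.00414339,  0.00155324, -0.00078332,
       -0.0023203 ]), 'tau': array([ 3.86667998e-04, -3.91052306e+01,  1.87588084e+01,  4.22235444e+00,
        1.23758311e-02, -1.38926293e-04]), 'tcp_pos': array([6.24588090e+02, 3.33850959e-02, 2.46715931e+02]), 'tool_rot': array([ 0.49958075, -0.49958294,  0.5004635 ,  0.5003721 ]), 'force': array([-0.41231746, -0.84333892,  0.17822429]), 'moment': array([-0.05374732, -0.00259579,  0.00679629]), 'width': 87.38963167864172}
```

View pics/scene0.png

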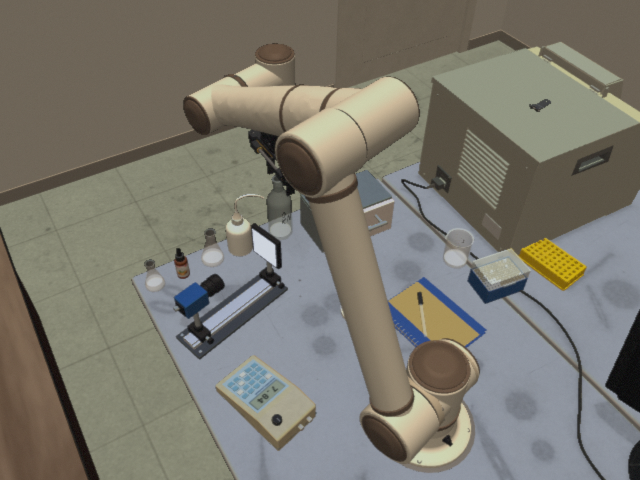

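View pics/side0.png

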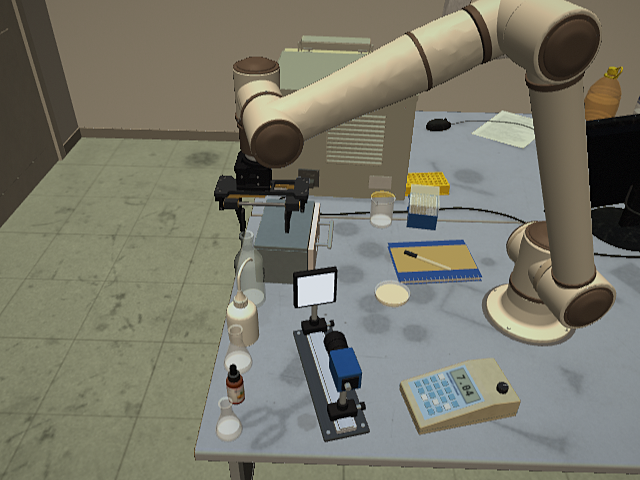

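View pics/wrist0.png

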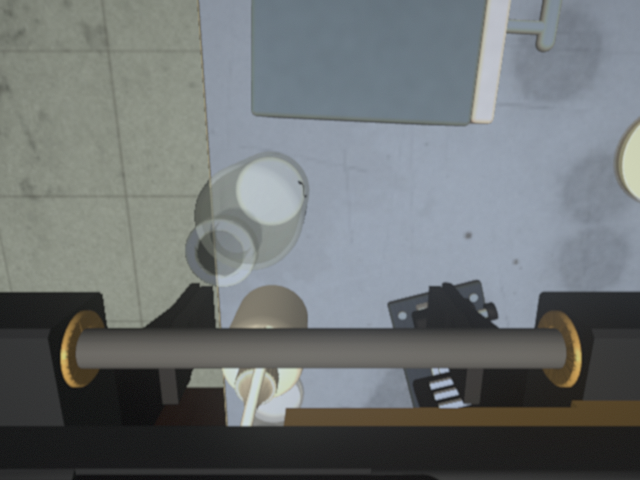

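The wrist view shows the cabinet top (corners near (252,115), (470,124)) and the handle end near (545,30). The side view shows the bench panel near (315,288) and the camera near (345,365).

```bash
python3 - <<'E'
from h import *
w=cam('wrist');s=cam('side');sc=cam('scene')
for p in[(252,115),(470,124),(487,3),(253,3),(494,122),(509,3)]: print(p,plane(w,*p,122).round(1))
print('handle end',plane(w,545,45,90).round(1),plane(w,552,3,90).round(1))
cv2.imwrite('pics/s_crop.png',cv2.resize(s['image'][180:450,200:400],None,fx=2.9,fy=2.2,interpolation=2)[:600,:800])
a=s['image'][180:330,200:400];cv2.imwrite('pics/sA.png',cv2.resize(a,None,fx=4,fy=4,interpolation=2))
a=s['image'][310:450,200:400];cv2.imwrite('pics/sB.png',cv2.resize(a,None,fx=4,fy=4,interpolation=2))
a=sc['image'][160:360,140:400];cv2.imwrite('pics/scA.png',cv2.resize(a,None,fx=3,fy=3,interpolation=2))
E
```

```text
(252, 115) [663.8 -77.  122. ]
(470, 124) [535.8 -71.9 122. ]
(487, 3) [ 532.5 -135.9  122. ]
(253, 3) [ 660.7 -135.9  122. ]
(494, 122) [521.8 -73.  122. ]
(509, 3) [ 520.4 -135.9  122. ]
handle end [ 482.2 -119.7   90. ] [ 481.2 -143.5   90. ]
```

View pics/sA.png

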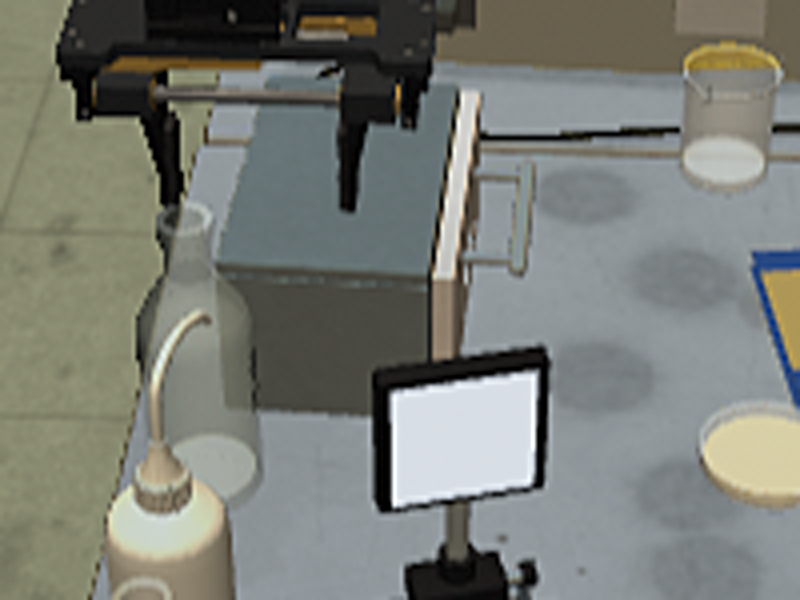

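View pics/sB.png

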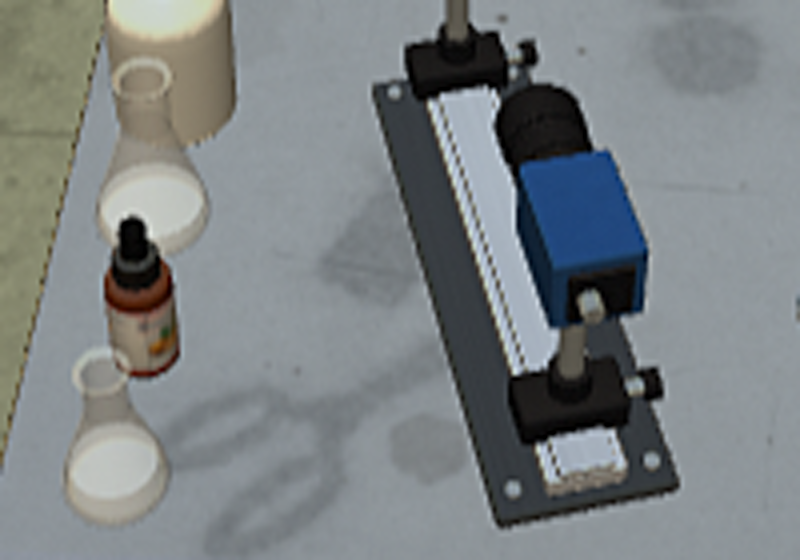

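View pics/scA.png

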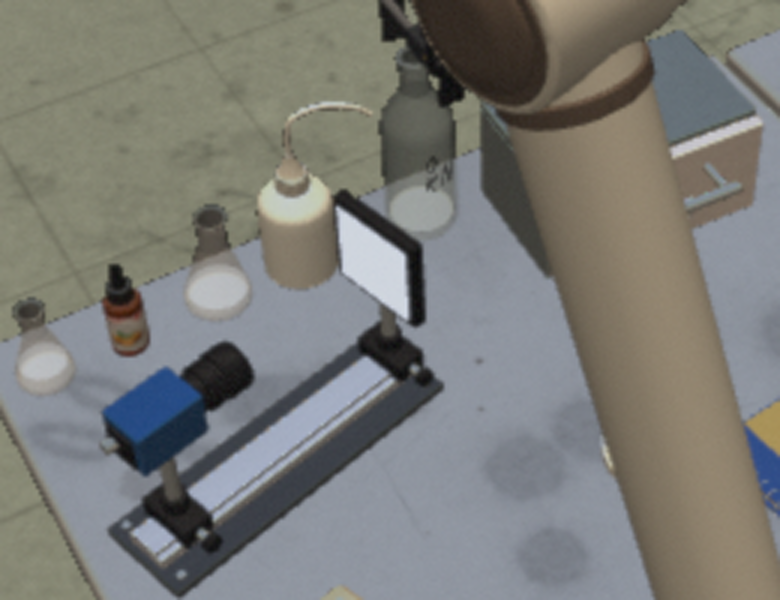

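```bash
python3 - <<'E'
from h import *
w=cam('wrist');s=cam('side');sc=cam('scene')
A=[(297.5,276.75),(334.25,272.75),(333.75,302.5),(298.25,307)]
B=[(252,228.3),(277,245),(277,266),(253.3,247.3)]
P=[]
for a,b in zip(A,B):
    p,e=tri(s,a,sc,b);P.append(p);print(p.round(1),round(e,1))
P=np.array(P);print('c',P.mean(0))
d=(P[1]+P[2]-P[0]-P[3])/2;print(d,np.degrees(np.arctan2(d[1],d[0])))
print('base corners side')
for p in[(373,86),(500,525),(678,487)]: print(plane(s,200+p[0]/4,310+p[1]/4,10).round(1))
print('base scene')
for p in[(110,530),(180,592),(440,385)]: print(plane(sc,140+p[0]/3,160+p[1]/3,10).round(1))
print('handle',plane(s,332.5,222.5,90),plane(s,329.5,246,90),tri(s,(329.5,246),w,(545,45)))
print('bystanders side', [(n,plane(s,*p,z).round(0)) for n,p,z in[('aqua',(253,300),5),('wash',(242,340),2),('bk',(240,275),0)]])
E
```

```text
[545.  123.4 189.4] 2.6
[470.8  96.5 182.1] 0.1
[470.9 100.5 105.8] 5.7
[546.5 126.  114.9] 8.6
c [508.31461169 111.61464035 148.03782882]
[-74.87427639 -26.16033543  -8.21471279] -160.74108775157868
base corners side
[558.2  99.8  10. ]
[481.  379.5  10. ]
[397.4 356.1  10. ]
base scene
[475.5 373.2  10. ]
[393.7 349.2  10. ]
[470.4  76.   10. ]
handle [ 474.53893986 -225.19364403   90.        ] [ 481.12327928 -120.52473505   90.        ] (array([ 481.66069141, -120.05307155,   89.89915573]), np.float64(1.2930570443474612))
bystanders side [('aqua', array([663.,  -7.,   5.])), ('wash', array([671., 123.,   2.])), ('bk', array([ 709., -106.,    0.]))]
```

Request:
play_rows(
  dp=[
    [0,0.072,-0.086],
    [0,0.072,-0.086],
    [0,0.072,-0.086],
    [0,0.072,-0.086],
    [0,0.072,-0.086],
    [0,0,0],
    [0,0,0],
    [0,0,0],
  ],
  roll=[0,0,0,0,0,0.04,0.04,0.04],
  grip=[1,1,1,1,1,1,1,1],
)

```text
time: 1.12
tcp_pos: [484.5, -166.3, 246.4]
tool_rot: [0.584, -0.399, 0.583, 0.399]
force: [-0.0, 0.9, 0.1]
width: 87.3
```

Request:
play_rows(
  dp=[
    [0,0,0],
    [0,0,0],
    [0,0,0],
    [0,0,0],
    [0,0,0],
    [0,0,0],
    [0,0,0],
    [0,0,0],
  ],
  roll=[0.04,0.04,0.04,0.04,0.04,0.04,0.04,0.04],
  grip=[1,1,1,1,1,1,1,1],
)

```text
time: 1.78
tcp_pos: [483.3, -167.6, 248.2]
tool_rot: [0.705, -0.071, 0.702, 0.071]
force: [-0.9, 0.1, -0.2]
width: 86.7
```

Request:
play_rows(
  dp=[
    [0,0,0],
    [0,0,0],
    [0,0,0],
  ],
  roll=[0.04,0.036,0],
  grip=[-0.5,-0.5,-0.5],
)

```text
time: 2.03
tcp_pos: [483.2, -167.6, 248.7]
tool_rot: [0.709, 0.016, 0.705, -0.016]
force: [-0.6, -0.2, -0.4]
width: 74.1
```

```bash
python3 - <<'E'
from h import *
w=cam('wrist','w1.png');print(-w['R'].T@w['t'],w['R'][2]);s=manip.sense();print(s['tcp_pos'],s['tool_rot'],s['width'],s['qpos'])
E
```

```text
[ 408.87563609 -164.26405755  385.43992295] [ 0.27206645 -0.01206791 -0.96220279]
[ 483.25324064 -167.57281748  248.66097515] [ 0.70878159  0.01456731  0.70512776 -0.0145361 ] 70.91426121398139 [-1.60524502e-02  1.87989333e-01 -2.67168604e-01 -2.31501152e-05
 -1.11047094e+00 -1.59589512e+00]
```

View pics/w1.png

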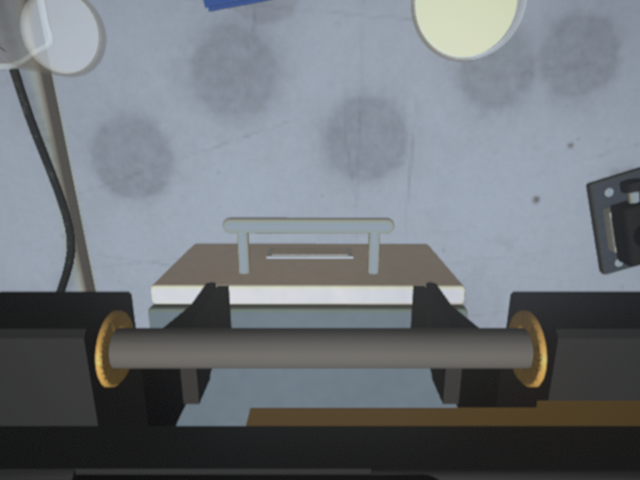

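The wrist view shows the bar from (223,226) to (394,226). It is parallel to the image rows, so the tool is aligned with it.

```bash
cat >> h.py <<'E'
from scipy.spatial.transform import Rotation as Ro
def tool():
    s=manip.sense();q=s['tool_rot'];R=Ro.from_quat([q[1],q[2],q[3],q[0]]).as_matrix();return np.array(s['tcp_pos']),R,s
E
python3 - <<'E'
from h import *
w=cam('wrist');p,R,s=tool()
g=cv2.cvtColor(w['image'],cv2.COLOR_BGR2GRAY)
print(g[210:245,300],)
a,b=plane(w,226,226,90),plane(w,391,226,90)
print(a,b,(a+b)/2,np.degrees(np.arctan2(b[0]-a[0],b[1]-a[1])))
sd=cam('side')
for P in(a,b):print(proj(sd,P))
for z in(85,90,95):print(z,plane(w,308,226,z), tri(w,(391,226),sd,(329.5,246)))
print(R.round(3)); print('panel top edge',plane(w,152,287,118),plane(w,463,287,118),plane(w,152,303,118))
E
```

```text
[164 165 165 164 164 162 152 130 118 128 145 154 155 155 156 156 157 157
 156 156 156 153 152 157 164 168 167 167 167 166 167 165 159 139 116]
[ 478.52918662 -234.34081025   90.        ] [ 483.3828363  -117.72751968   90.        ] [ 480.95601146 -176.03416496   90.        ] 2.3833751716960894
[331.02773692 220.5254983 ]
[328.57749981 246.64351465]
85 [ 482.16064214 -176.5906325    85.        ] (array([ 481.96226143, -117.96181161,   92.18909813]), np.float64(1.7087826737050589))
90 [ 480.94117489 -176.39062695   90.        ] (array([ 481.96226143, -117.96181161,   92.18909813]), np.float64(1.7087826737050589))
95 [ 479.72170764 -176.19062141   95.        ] (array([ 481.96226143, -117.96181161,   92.18909813]), np.float64(1.7087826737050589))
[[ 0.005  0.04   0.999]
 [-0.     0.999 -0.04 ]
 [-1.     0.     0.005]]
panel top edge [ 511.59093114 -281.27019797  118.        ] [520.22416303 -74.05837015 118.        ] [ 523.08818831 -282.98380594  118.        ]
```

Request:
play_rows(
  dp=[
    [0,-0.019,0.042],
    [0.078,0,0],
    [0.078,0,0],
    [0.078,0,0],
    [0,0,0],
    [0,0,0],
    [0,0,0],
    [0,0,0],
  ],
  roll=[0,0,0,0,0,0,0,0],
  grip=[-1,-1,-1,-1,-1,-1,-1,-1],
  newtons=10,
)

```text
time: 2.85
tcp_pos: [505.0, -177.2, 157.9]
tool_rot: [0.713, 0.007, 0.701, -0.009]
force: [-0.1, -0.7, 0.2]
width: 9.8
```

```bash
python3 - <<'E'
from h import *
w=cam('wrist','w2.png');cam('side','s2.png');p,R,s=tool();print(p,s['width'],R.round(3))
print('tips',[proj(w,p+R@[25,0,dz]) for dz in(-9.5,9.5)])
E
```

```text
[ 505.17735965 -177.09523051  158.2581871 ] 3.7680117825956456 [[ 0.017  0.024  1.   ]
 [-0.003  1.    -0.024]
 [-1.    -0.002  0.017]]
tips [array([320.80954957, 287.81375558]), array([320.80019664, 330.64087309])]
```

View pics/w2.png

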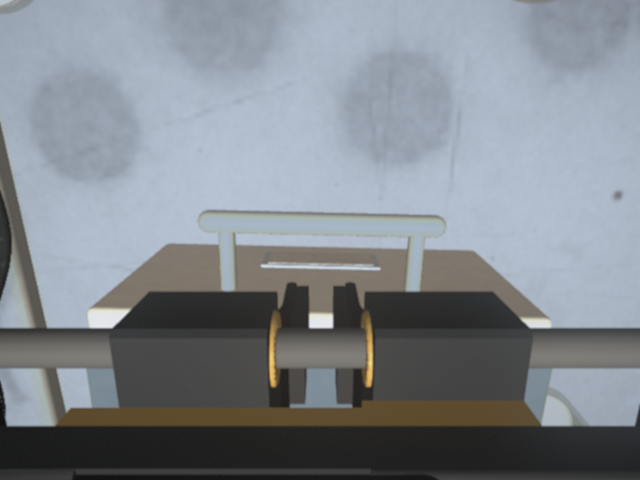

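View pics/s2.png

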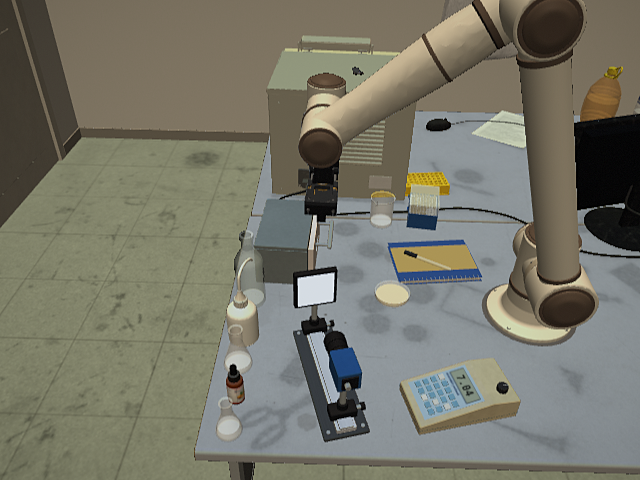

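The handle is now at (203,221)–(443,226), and the fingers hang behind it, above the panel's top edge.

```bash
python3 - <<'E'
from h import *
w=cam('wrist');p,R,s=tool()
for u,v in[(208,222),(437,226),(322,224)]:print(plane(w,u,v,90))
print('panel',plane(w,107,309,118),plane(w,540,319,118))
print(p,s['width'],R[:,0])
E
```

```text
[ 478.42967465 -231.72524837   90.        ]
[ 483.14530588 -119.70452323   90.        ]
[ 480.77987635 -176.00051433   90.        ]
panel [ 510.6862772  -273.27450847  118.        ] [520.20859662 -78.61045331 118.        ]
[ 504.9617691  -177.06076749  158.03879518] 2.278704283668927 [ 0.0169485  -0.0027012  -0.99985272]
```

Request:
play_rows(
  dp=[
    [0,0.002,-0.015],
    [0.046,0,0],
    [0.046,0,0],
    [0.046,0,0],
    [0,0,0],
  ],
  roll=[-0.005,0,0,0,0],
  grip=[-1,-1,-1,-1,-1],
)

```text
time: 3.42
tcp_pos: [501.2, -176.3, 107.2]
tool_rot: [0.717, 0.0, 0.697, -0.003]
force: [-0.2, 0.2, -0.5]
width: 0.1
```

Request:
play_rows(
  dp=[
    [0.013,0,0],
    [0,0,-0.02],
    [0,0,-0.04],
    [0,0,-0.05],
    [0,0,-0.05],
    [0,0,-0.03],
  ],
  roll=[0.012,0,0,0,0,0],
  grip=[-1,-1,-1,-1,-1,-1],
)

```text
time: 3.92
tcp_pos: [434.4, -173.6, 106.4]
tool_rot: [0.728, 0.009, 0.686, -0.013]
force: [1.4, 0.7, -2.4]
width: 0.5
```

Request:
play_rows(
  dp=[
    [0,0,-0.025],
    [0,0,-0.025],
    [0,0,-0.015],
    [0,0,-0.01],
  ],
  roll=[0,0,0,0],
  grip=[-1,-1,-1,-1],
)

```text
time: 4.25
tcp_pos: [410.2, -172.7, 110.4]
tool_rot: [0.737, 0.007, 0.675, -0.012]
force: [11.4, -1.1, -6.8]
width: 0.5
```

```bash
python3 - <<'E'
from h import *
w=cam('wrist','w3.png');cam('side','s3.png');p,R,s=tool();print(p,s['width'],R.round(3),s['force'])
E
```

```text
[ 410.38555905 -172.72622912  110.57571357] 0.24433764017762116 [[ 0.087  0.027  0.996]
 [-0.009  1.    -0.026]
 [-0.996 -0.007  0.087]] [ 7.24024755  0.11407296 -2.84692821]
```

View pics/w3.png

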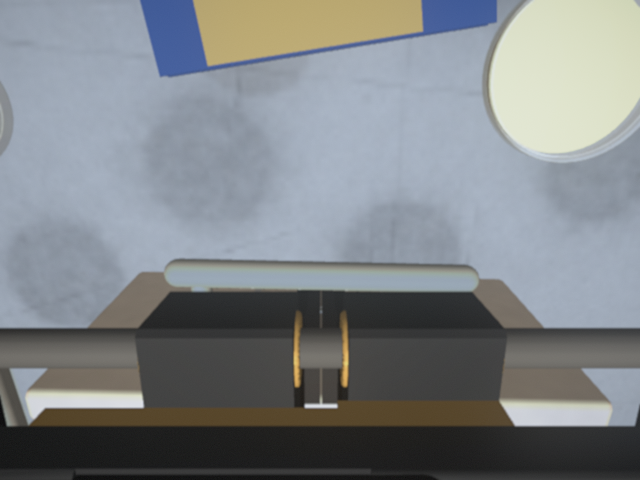

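View pics/s3.png

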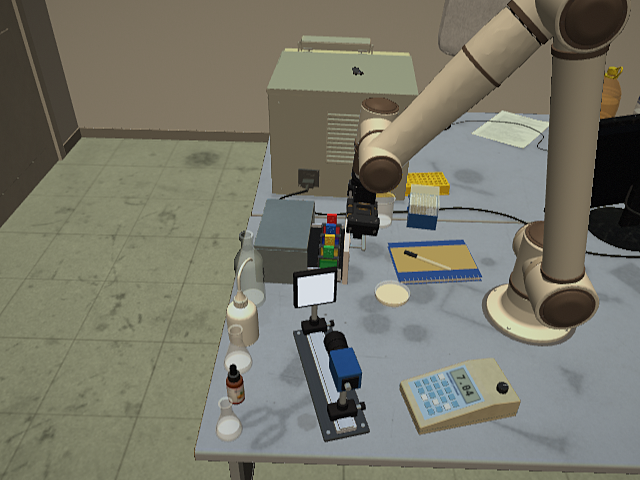

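The side view shows the open drawer with the tabs in a row: red at (331,219), blue at (329,229), yellow at (329,240) and green at (328,254), the green nearest the bench. The bar is at (170,272)–(478,277) in the wrist view.

```bash
python3 - <<'E'
from h import *
w=cam('wrist');s=cam('side')
for u,v in[(175,273),(473,278),(322,275)]:print(plane(w,u,v,90))
cv2.imwrite('pics/s3c.png',cv2.resize(s['image'][190:310,290:400],None,fx=5,fy=5,interpolation=2))
E
```

```text
[ 393.11090616 -228.67960339   90.        ]
[ 397.9969431  -113.68909459   90.        ]
[ 395.32354267 -171.93954526   90.        ]
```

View pics/s3c.png

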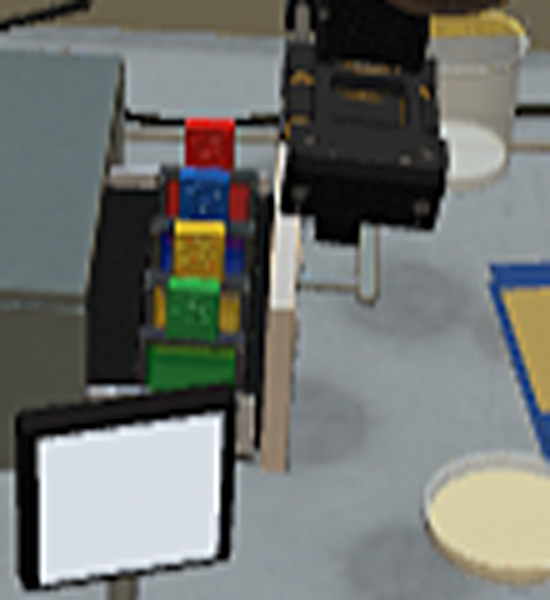

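Request:
play_rows(
  dp=[
    [0,0,0.012],
    [-0.05,0,0],
    [-0.08,0,0],
    [-0.09,0,0],
    [-0.06,0,0],
    [0,0,0],
  ],
  roll=[0,0,0,0,0,0],
  grip=[-1,-1,-1,-1,-0.4,-0.4],
)

```text
time: 4.95
tcp_pos: [401.0, -172.2, 226.3]
tool_rot: [0.731, 0.005, 0.682, -0.012]
force: [0.6, -0.2, 0.2]
width: 7.2
```

```bash
python3 - <<'E'
from h import *
w=cam('wrist','w4.png');p,R,s=tool();print(p,s['width'],R.round(3),s['force'])
s=cam('side')
E
```

```text
[ 400.10293982 -171.97672135  224.38353809] 10.61936410091491 [[ 0.066  0.025  0.998]
 [-0.008  1.    -0.025]
 [-0.998 -0.007  0.066]] [ 0.46403918 -0.21034271 -0.45828497]
```

View pics/w4.png

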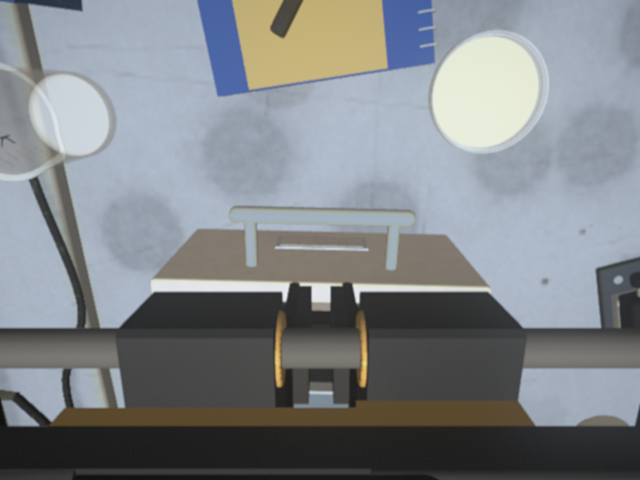

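```bash
cat >> h.py <<'E'
def gmask(im,sat=90):
    h=cv2.cvtColor(im,cv2.COLOR_BGR2HSV);return cv2.inRange(h,(45,sat,40),(80,255,255))
E
python3 - <<'E'
from h import *
s=cam('side');m=gmask(s['image']);n,l,st,c=cv2.connectedComponentsWithStats(m)
for i in range(1,n):
    if st[i,4]>15:print(st[i],c[i])
print(plane(s,328.8,247,104))
E
```

```text
[319 245  18  24 284] [327.46830986 257.55633803]
[482.89882023 -97.44741183 104.        ]
```

Request:
play_rows(
  dp=[
    [-0.04,0.03,0.03],
    [-0.03,0.06,0.06],
    [-0.03,0.06,0.06],
    [0,0.03,0.045],
    [0,0,0],
    [0,0,0],
  ],
  roll=[0.005,0,0,0,0,0],
  grip=[-0.17,-0.17,-0.17,-0.17,-0.17,-0.17],
)

```text
time: 5.6
tcp_pos: [472.3, -100.0, 254.8]
tool_rot: [0.718, 0.014, 0.696, -0.018]
force: [-0.5, -0.3, 0.1]
width: 36.0
```

```bash
python3 - <<'E'
from h import *
w=cam('wrist','w5.png');p,R,s=tool();print(p,s['width'],R.round(3),s['force'])
E
```

```text
[ 471.91266349 -100.19556433  254.28668227] 36.01044858477601 [[ 0.03   0.046  0.998]
 [-0.007  0.999 -0.046]
 [-1.    -0.005  0.031]] [ 0.13466145 -0.94686923 -1.27608114]
```

View pics/w5.png

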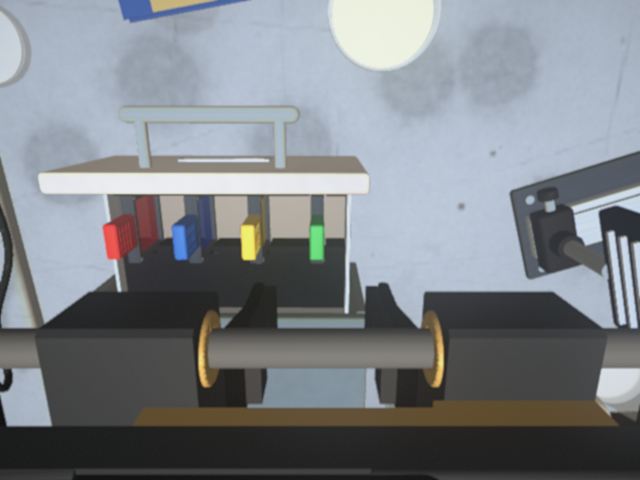

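The green tab's top is at (310–325, 219–260) in the wrist view, with yellow, blue and red to its left. I'll measure it from two views.

```bash
python3 - <<'E'
from h import *
w=cam('wrist');p,R,st=tool();s=cam('side')
m=gmask(w['image']);n,l,sx,c=cv2.connectedComponentsWithStats(m)
for i in range(1,n):
    if sx[i,4]>30:print(sx[i],c[i])
for u,v in[(310.5,219.5),(325,219.5),(325,260),(310.5,260),(317.5,239.5)]:print(plane(w,u,v,104))
cv2.imwrite('pics/w5c.png',cv2.resize(w['image'][200:280,290:345],None,fx=7,fy=7,interpolation=2))
cv2.imwrite('pics/s5c.png',cv2.resize(s['image'][235:275,305:350],None,fx=14,fy=14,interpolation=2))
np.save('w5.npy',np.r_[w['R'].ravel(),w['t']])
E
```

```text
[309 225  16  36 522] [316.5210728  242.88888889]
[ 466.7223443  -107.68537619  104.        ]
[467.1738037  -97.77733845 104.        ]
[496.54967036 -99.06469226 104.        ]
[ 496.090215   -109.26695171  104.        ]
[ 481.23026963 -103.60209596  104.        ]
```

View pics/w5c.png

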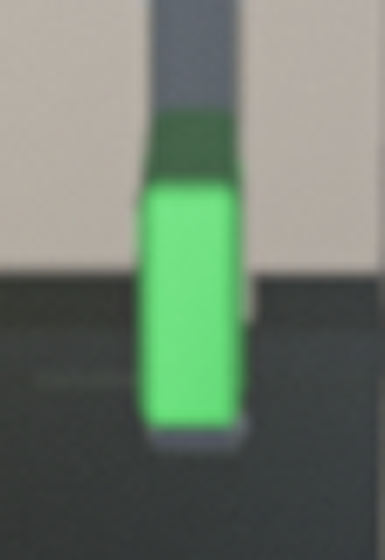

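View pics/s5c.png

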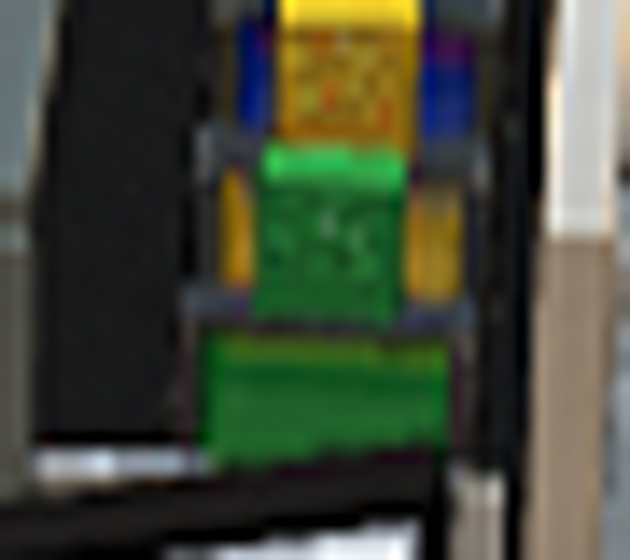

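```bash
python3 - <<'E'
from h import *
w=cam('wrist');s=cam('side');p,R,st=tool()
P,e=tri(w,(317.3,243.6),s,(328.9,246.6));print(P,e)
for z in(100,104,108):print(plane(w,317.3,243.6,z))
a,b=plane(w,317.3,227,104),plane(w,317.3,260,104);print(a,b)
q=plane(w,317.3,243.6,104)
print('TCP',p,'delta tool to top',R.T@(q-p)); print(R[:,0],R[:,2])
# yellow-green neighbours pitch dir via image: handle
a,b=plane(w,124,114,90),plane(w,295,115,90);print('bar',a,b,np.degrees(np.arctan2(b[0]-a[0],b[1]-a[1])))
E
```

```text
[ 483.87006426 -104.40962976  100.67187229] 2.6297655632404418
[ 485.42649785 -104.73933345  100.        ]
[ 484.15718821 -104.62575167  104.        ]
[ 482.88787857 -104.5121699   108.        ]
[ 472.15908041 -104.02245171  104.        ] [ 496.29873407 -105.23626412  104.        ]
TCP [ 471.6516024  -101.09329867  255.93611261] delta tool to top [152.29053452  -2.14886159   7.51170471]
[ 0.0335534  -0.00674501 -0.99941417] [ 0.99828466 -0.04777792  0.03383793]
bar [ 391.51578865 -229.92473134   90.        ] [ 397.64771719 -115.40287907   90.        ] 3.0649037315357126
```

Request:
play_rows(
  dp=[
    [0,-0.005,0.018],
    [0.08,0,0],
    [0.08,0,0],
    [0.08,0,0],
    [0,0,0],
  ],
  roll=[0,0,0,0,0],
  grip=[-0.17,-0.17,-0.17,-0.17,-0.17],
)

```text
time: 6.27
tcp_pos: [484.6, -107.1, 161.1]
tool_rot: [0.722, 0.016, 0.691, -0.02]
force: [-1.2, -0.1, 0.1]
width: 36.1
```

```bash
python3 - <<'E'
from h import *
w=cam('wrist','w6.png');p,R,s=tool();print(p,s['width'],R.round(3),s['force'])
print(R.T@(np.array([484.2,-104.6,95])-p))
for q in([484.2,-109.6,104],[484.2,-99.6,104]):print(proj(w,q))
E
```

```text
[ 486.60809169 -107.3345165   164.20957572] 35.995327317152615 [[ 0.05   0.05   0.998]
 [-0.008  0.999 -0.049]
 [-0.999 -0.005  0.05 ]] [ 0.19246435 -0.52542893  0.79361355]
[68.9817748   2.98650327 -5.98643477]
[315.99295151 275.40225553]
[336.83524269 274.44144839]
```

View pics/w6.png

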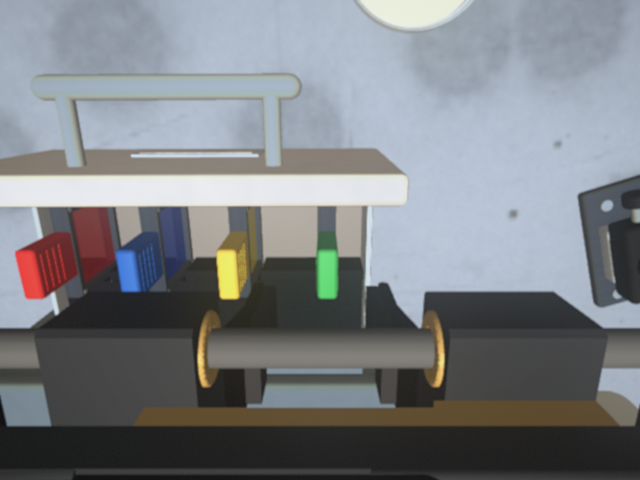

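The green tab is at (317–338, 234–298), and the open fingers straddle it slightly off to one side. Refining.

```bash
python3 - <<'E'
from h import *
w=cam('wrist');p,R,s=tool();print(p)
im=w['image'];hs=cv2.cvtColor(im,cv2.COLOR_BGR2HSV)
m=cv2.inRange(hs,(45,90,150),(80,255,255));n,l,sx,c=cv2.connectedComponentsWithStats(m)
i=1+np.argmax(sx[1:,4]);print(sx[i],c[i])
x0,y0,ww,hh=sx[i][:4]
a,b=plane(w,x0+ww/2,y0,104),plane(w,x0+ww/2,y0+hh,104);print(a,b,np.linalg.norm(a-b))
cc=(a+b)/2;cc[2]=95;print(cc,R.T@(cc-p),R[:,0])
cv2.imwrite('pics/w6c.png',cv2.resize(im[220:310,290:370],None,fx=6,fy=6,interpolation=2))
E
```

```text
[ 488.37563161 -107.20539364  166.51162849]
[317 243  21  49 932] [327.04935622 266.79399142]
[ 471.47286635 -103.6301817   104.        ] [ 496.9797812  -104.78199595  104.        ] 25.532907805784927
[ 484.22632377 -104.20608883   95.        ] [71.15295174  3.18124873 -8.20138455] [ 0.05444853 -0.00810763 -0.99848366]
```

View pics/w6c.png

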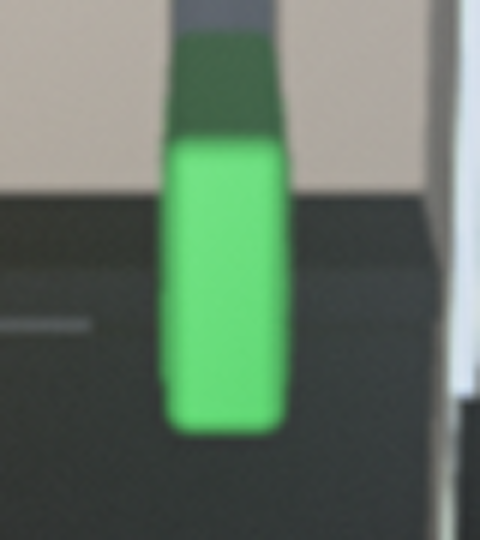

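```bash
python3 - <<'E'
from h import *
for k in range(3):
    w=cam('wrist');p,R,s=tool();print(s['time'],p,R[:,0].round(4),s['joint_velocities'].round(3))
cc=np.array([484.2,-104.2,95]);print(R.T@(cc-p))
E
```

```text
6.4167 [ 489.35367506 -107.03276817  167.85728614] [ 0.0578 -0.0078 -0.9983] [ 0.007 -0.025  0.021  0.001  0.004 -0.002]
6.4667 [ 489.76958619 -106.82952466  168.49915355] [ 0.0596 -0.0075 -0.9982] [ 0.002 -0.014  0.004 -0.006  0.004 -0.001]
6.5167 [ 489.80682583 -106.68470091  168.72377626] [ 0.0603 -0.0072 -0.9982] [ 0.004 -0.007 -0.005 -0.005  0.004  0.   ]
[ 73.23118203   2.52500125 -10.17957605]
```

Request:
play_rows(
  dp=[
    [0,0.006,-0.025],
    [0.025,0,0],
    [0.03,0,0],
    [0.03,0,0],
    [0.02,0,0],
    [0,0,0],
    [0,0,0],
  ],
  roll=[0,0,0,0,0,0,0],
  grip=[-0.17,-0.17,-0.17,-0.17,-0.17,-0.17,-0.17],
)

```text
time: 7.1
tcp_pos: [484.7, -102.7, 135.6]
tool_rot: [0.735, 0.016, 0.677, -0.018]
force: [0.0, 0.8, -1.2]
width: 36.0
```

```bash
python3 - <<'E'
from h import *
for k in range(3):
    w=cam('wrist','w7.png' if k==2 else None);p,R,s=tool();print(s['time'],p,R[:,0].round(4))
cc=np.array([484.2,-104.2,95]);print(R.T@(cc-p),R.round(3))
E
```

```text
7.15 [ 484.76839036 -102.73665175  135.71226045] [ 0.0815 -0.0052 -0.9967]
7.2 [ 484.9186492  -102.75594239  135.71036795] [ 0.0817 -0.0052 -0.9966]
7.25 [ 485.0409008  -102.76883639  135.69017312] [ 0.0819 -0.0052 -0.9966]
[40.49153972 -1.41806734 -4.1072896 ] [[ 0.082  0.048  0.996]
 [-0.005  0.999 -0.047]
 [-0.997 -0.001  0.082]]
```

View pics/w7.png

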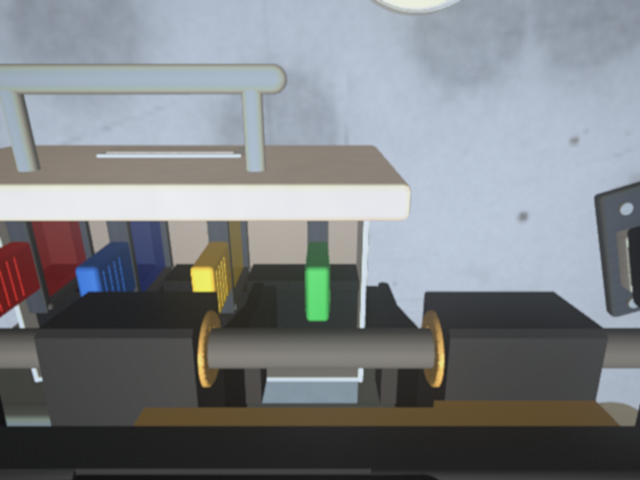

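Pose error freezes in at each row. Single rows, with settling during camera calls, should avoid that.

Request:
play_rows(
  dp=[
    [0.05,-0.004,-0.01],
  ],
  roll=[0],
  grip=[-0.17],
)

```text
time: 7.33
tcp_pos: [486.2, -104.0, 119.2]
tool_rot: [0.739, 0.015, 0.674, -0.017]
force: [0.8, 0.4, 0.4]
width: 35.6
```

```bash
cat >st.py <<'E'
from h import *
import sys
def settle(n=6):
    for k in range(n):
        w=cam('wrist');p,R,s=tool()
        if k in(0,n-2,n-1):print(round(s['time'],2),p.round(1),R[:,0].round(4),R[:,1].round(4),s['width'],s['force'].round(1))
    return p,R,s
E
python3 - <<'E'
from st import *
p,R,s=settle()
cc=np.array([484.2,-104.2,95]);print(R.T@(cc-p))
E
```

```text
7.38 [ 481.5 -104.2  113.6] [ 0.0803 -0.0045 -0.9968] [ 4.860e-02  9.988e-01 -6.000e-04] 35.89788295483755 [-1.5  0.5 -3.3]
7.58 [ 483.1 -104.3  116.1] [ 0.0826 -0.0054 -0.9966] [ 0.0474  0.9989 -0.0015] 35.94760144968486 [-0.4  0.1  0.1]
7.63 [ 483.3 -104.3  116.2] [ 0.0831 -0.0053 -0.9965] [ 0.0474  0.9989 -0.0013] 35.93949525217296 [ 0.1  0.4 -0.1]
[21.2363958   0.12586407 -0.8504129 ]
```

Request:
play_rows(
  dp=[
    [0.038,0,-0.002],
  ],
  roll=[0],
  grip=[-0.17],
)

```text
time: 7.72
tcp_pos: [486.4, -104.2, 104.0]
tool_rot: [0.738, 0.015, 0.674, -0.017]
force: [-0.2, 0.3, 0.6]
width: 35.8
```

```bash
python3 - <<'E'
from st import *
p,R,s=settle()
cc=np.array([484.2,-104.2,95]);print(R.T@(cc-p)); cam('wrist','w8.png')
c=cam('side');cv2.imwrite('pics/s8.png',cv2.resize(c['image'][190:310,290:400],None,fx=5,fy=5,interpolation=2))
E
```

```text
7.77 [ 483.9 -104.2  100.1] [ 0.0833 -0.005  -0.9965] [ 0.0477  0.9989 -0.001 ] 36.095451580218054 [-0.  -0.2 -2. ]
7.97 [ 484.2 -104.3  101.7] [ 0.084  -0.0054 -0.9965] [ 0.0471  0.9989 -0.0014] 36.05480398082346 [-0.3  0.3  0. ]
8.02 [ 484.2 -104.3  101.8] [ 0.0844 -0.0053 -0.9964] [ 0.0471  0.9989 -0.0013] 36.34192216464586 [-0.  -0.   0.7]
[ 6.74267769  0.07706056 -0.61256123]
```

View pics/w8.png

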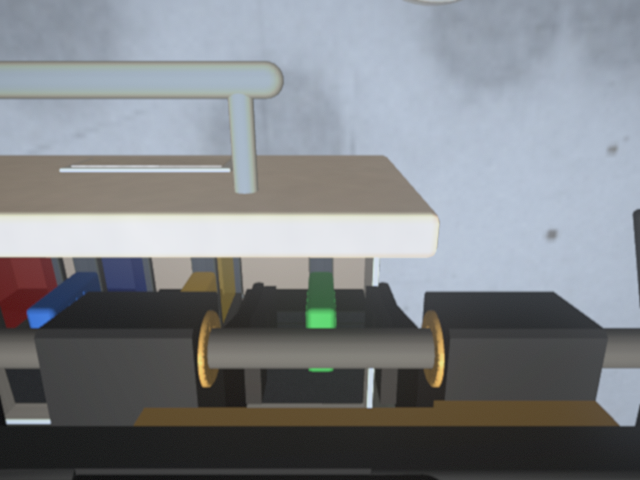

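View pics/s8.png

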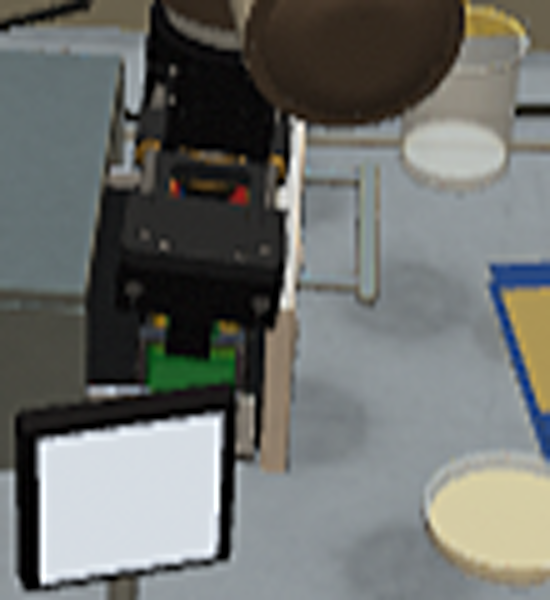

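The tab at (307–335, 272–370) is centred between the fingers. Closing.

Request:
play_rows(
  dp=[
    [0,0,0],
    [0,0,0],
    [0,0,0],
    [0,0,0],
    [0,0,0],
    [0,0,0],
    [0,0,0],
  ],
  roll=[0,0,0,0,0,0,0],
  grip=[-1,-1,-1,-1,-1,-1,-1],
  newtons=25,
)

```text
time: 8.7
tcp_pos: [484.7, -104.3, 103.0]
tool_rot: [0.737, 0.016, 0.676, -0.018]
force: [0.5, 0.3, 0.3]
width: 10.0
```

```bash
python3 - <<'E'
from st import *
settle()
E
```

```text
8.75 [ 484.7 -104.2  103. ] [ 0.0866 -0.0051 -0.9962] [ 0.0471  0.9989 -0.001 ] 9.913944511631351 [-0.7 -0.   0.1]
8.95 [ 484.8 -104.2  103. ] [ 0.0867 -0.0051 -0.9962] [ 0.047   0.9989 -0.001 ] 9.972625341999036 [-0.4 -0.2  0.5]
9.0 [ 484.7 -104.3  103. ] [ 0.0867 -0.0051 -0.9962] [ 0.0471  0.9989 -0.001 ] 9.744026317778282 [ 0.6 -0.9  0.7]
```

```bash
python3 - <<'E'
from h import *
p,R,s=tool();F=np.array([484.2,-104.2,18.]);np.savez('grasp.npz',R=R,p=p,o=R.T@(F-p),g=R.T@(F+[0,0,27]-p));print(R.T@(F-p),R[2])
E
```

```text
[84.6215018   0.11987638 -7.91176284] [-0.99622558 -0.00100674  0.08679615]
```

Request:
play_rows(
  dp=[
    [-0.04,0,0.0035],
  ],
  roll=[0],
  grip=[-1],
)

```text
time: 9.08
tcp_pos: [483.5, -104.2, 116.8]
tool_rot: [0.735, 0.016, 0.677, -0.018]
force: [0.4, -0.4, -0.8]
width: 9.9
```

```bash
python3 - <<'E'
from st import *
p,R,s=settle(5);print(R[2])
E
```

```text
9.13 [ 486.  -104.3  121.2] [ 0.0895 -0.0054 -0.996 ] [ 0.0462  0.9989 -0.0013] 9.686034191891228 [1.6 0.7 0.5]
9.28 [ 484.6 -104.2  118.9] [ 0.0868 -0.0048 -0.9962] [ 4.740e-02  9.989e-01 -7.000e-04] 9.954525287832237 [-0.3 -0.3 -1. ]
9.33 [ 484.2 -104.2  118.5] [ 0.0858 -0.0049 -0.9963] [ 4.740e-02  9.989e-01 -8.000e-04] 9.837510920198477 [ 0.2  0.5 -0.3]
[-9.96299549e-01 -8.21905335e-04  8.59449376e-02]
```

Request:
play_rows(
  dp=[
    [-0.06,0,0.005],
  ],
  roll=[0],
  grip=[-1],
)

```text
time: 9.42
tcp_pos: [481.7, -104.1, 138.5]
tool_rot: [0.734, 0.016, 0.679, -0.018]
force: [-0.3, 0.0, 0.3]
width: 10.1
```

```bash
python3 - <<'E'
from st import *
p,R,s=settle(5);print(R[2])
E
```

```text
9.47 [ 485.4 -104.3  145.2] [ 0.0886 -0.0056 -0.996 ] [ 0.0464  0.9989 -0.0015] 9.888842149673417 [1.  0.3 2.9]
9.62 [ 483.9 -104.1  142.2] [ 0.0857 -0.0045 -0.9963] [ 4.790e-02  9.989e-01 -4.000e-04] 9.893119192908445 [ 0.5 -0.3 -1.3]
9.67 [ 483.4 -104.2  141.7] [ 0.0843 -0.0047 -0.9964] [ 4.790e-02  9.989e-01 -6.000e-04] 10.079096605907658 [-0.   0.6  0.2]
[-9.96432174e-01 -6.08621782e-04  8.43952140e-02]
```

Request:
play_rows(
  dp=[
    [-0.06,0,0.005],
    [-0.07,0,0.005],
    [-0.08,0,0.005],
    [-0.08,0,0.005],
    [-0.05,0,0.003],
    [0,0,0],
  ],
  roll=[0,0,0,0,0,0],
  grip=[-1,-1,-1,-1,-1,-1],
)

```text
time: 10.17
tcp_pos: [476.3, -104.3, 273.2]
tool_rot: [0.728, 0.016, 0.685, -0.019]
force: [0.8, -0.1, -0.6]
width: 10.0
```

```bash
python3 - <<'E'
from st import *
p,R,s=settle(5);print(R[2]);cam('wrist','w9.png');cam('side','s9.png')
E
```

```text
10.22 [ 475.3 -104.1  271.1] [ 0.0573 -0.0047 -0.9983] [ 0.0507  0.9987 -0.0018] 9.67783425137219 [-0.4  0.7 -0.6]
10.37 [ 473.4 -104.1  267.7] [ 0.0499 -0.0048 -0.9987] [ 0.0511  0.9987 -0.0022] 9.739141899429892 [ 0.1  0.  -0.5]
10.42 [ 473.5 -104.2  267.7] [ 0.0497 -0.005  -0.9988] [ 0.051   0.9987 -0.0025] 9.80727855468525 [ 0.5  0.3 -1. ]
[-0.9987525  -0.00249211  0.04987227]
```

View pics/w9.png

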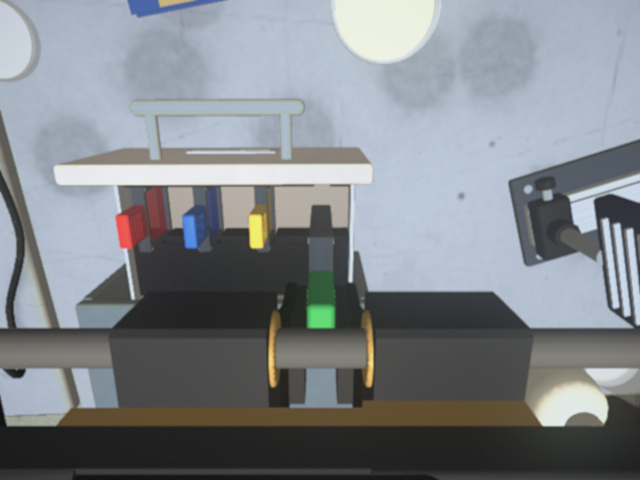

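View pics/s9.png

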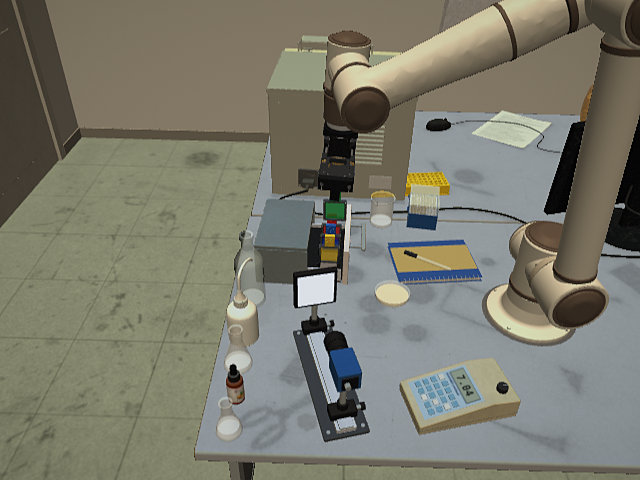

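Request:
play_rows(
  dp=[
    [-0.08,0.03,-0.02],
    [-0.06,0.07,-0.02],
    [0,0.09,-0.02],
    [0,0.09,-0.02],
    [0,0.09,0],
    [0,0.09,0],
    [0,0.09,0],
    [0,0.08,0],
  ],
  roll=[0,0,0,0,0,0,0,0],
  grip=[-1,-1,-1,-1,-1,-1,-1,-1],
)

```text
time: 11.18
tcp_pos: [449.6, 154.1, 316.8]
tool_rot: [0.72, 0.02, 0.693, -0.025]
force: [1.2, -0.9, -1.3]
width: 9.9
```

Request:
play_rows(
  dp=[
    [0,0.03,0],
    [0,0,0],
    [0,0,0],
    [0,0,0],
  ],
  roll=[-0.035,-0.035,-0.03,0],
  grip=[-1,-1,-1,-1],
)

```text
time: 11.52
tcp_pos: [449.6, 174.0, 311.8]
tool_rot: [0.711, -0.103, 0.69, 0.091]
force: [0.5, -0.0, -0.3]
width: 9.6
```

```bash
python3 - <<'E'
from st import *
p,R,s=settle(5);print(R.round(4));cam('wrist','w10.png');cam('side','s10.png')
E
```

```text
11.57 [449.6 173.8 311.7] [ 0.0306 -0.0121 -0.9995] [-0.2676  0.9633 -0.0199] 9.964486178197662 [ 0.9  0.3 -1. ]
11.72 [449.9 173.1 312.7] [ 0.0321 -0.0113 -0.9994] [-0.2662  0.9637 -0.0195] 9.81322155046953 [-0.2  0.8 -0.6]
11.77 [449.9 173.1 312.9] [ 0.0325 -0.011  -0.9994] [-0.2663  0.9637 -0.0192] 9.642378744117794 [ 0.2 -0.   0.6]
[[ 0.0325 -0.2663  0.9633]
 [-0.011   0.9637  0.2668]
 [-0.9994 -0.0192  0.0284]]
```

View pics/w10.png

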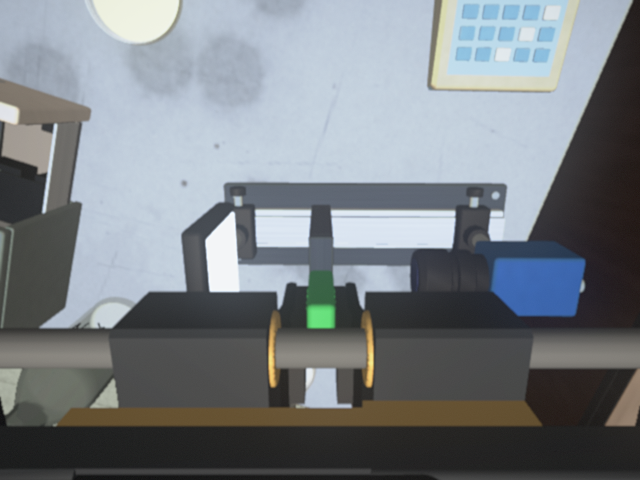

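View pics/s10.png

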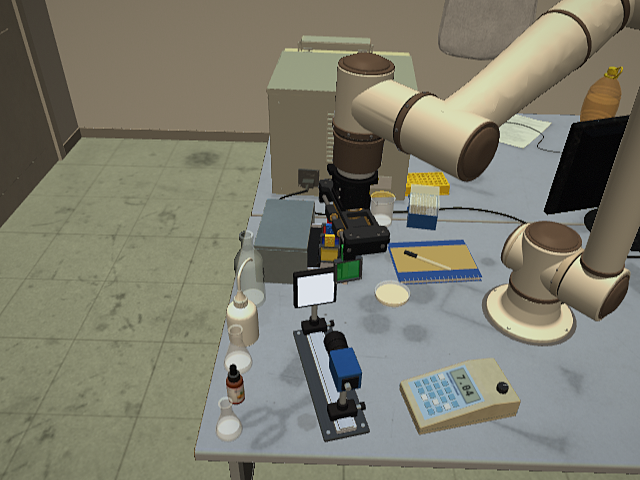

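The wrist view shows the bench rail running parallel to the image rows: base edge at row 184, x 226–505. The panel's white face is at x≈240, the lens front at x≈412 and the blue camera at (480–583, 242–315).

```bash
python3 - <<'E'
from h import *
w=cam('wrist');s=cam('side');sc=cam('scene')
np.savez('b10.npz',**{k+n:w_[n] for k,w_ in(('w',w),('s',s),('c',sc)) for n in('R','t','f','cx','cy','image')})
cv2.imwrite('pics/a1.png',cv2.resize(w['image'][170:330,170:300],None,fx=3.7,fy=3.7,interpolation=2))
cv2.imwrite('pics/a2.png',cv2.resize(w['image'][170:330,400:600],None,fx=3.7,fy=3.7,interpolation=2))
cv2.imwrite('pics/a3.png',cv2.resize(s['image'][260:420,280:380],None,fx=3.7,fy=3.7,interpolation=2))
cv2.imwrite('pics/a4.png',cv2.resize(sc['image'][210:350,160:300],None,fx=4,fy=4,interpolation=2))
E
```

```text
(no output)
```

View pics/a1.png

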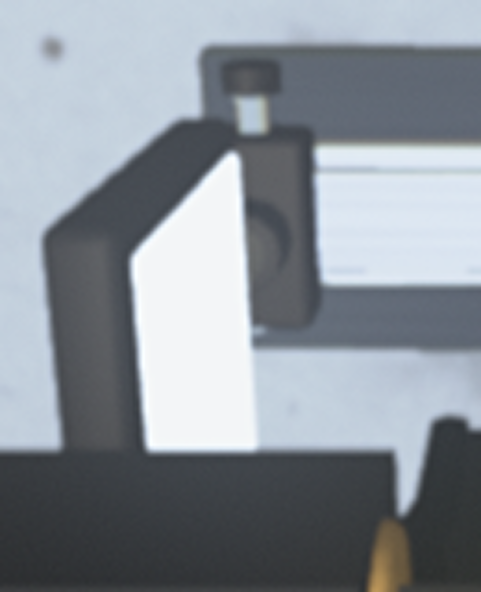

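View pics/a2.png

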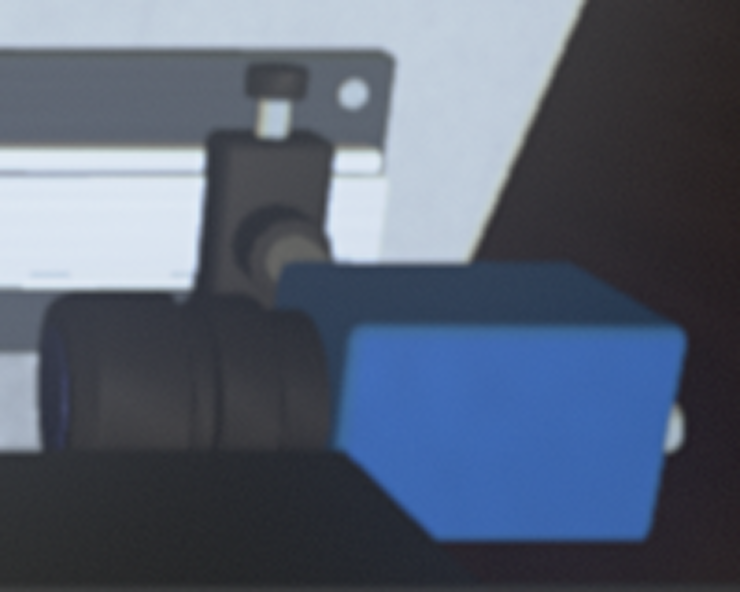

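View pics/a3.png

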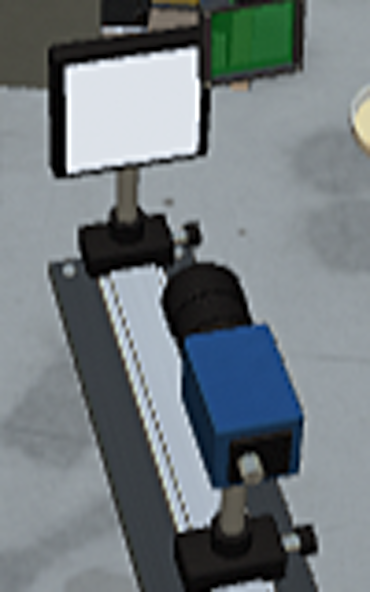

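View pics/a4.png

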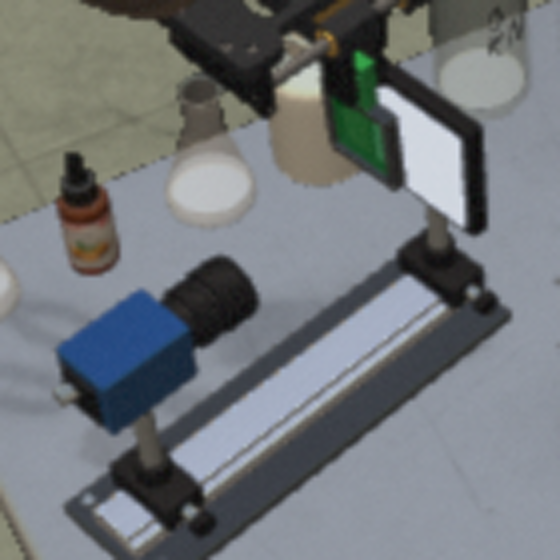

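```bash
cat > bench.py <<'E'
from h import *
D=np.load('b10.npz')
C={k:{n:D[k+n] for n in('R','t','f','cx','cy','image')} for k in'wsc'}
def quad(k,roi,lo,hi=None):
    x0,y0,x1,y1=roi;im=C[k]['image'][y0:y1,x0:x1]
    m=cv2.inRange(im,*lo);n,l,st,c=cv2.connectedComponentsWithStats(m);i=1+np.argmax(st[1:,4])
    cn=cv2.findContours((l==i).astype(np.uint8),cv2.RETR_EXTERNAL,cv2.CHAIN_APPROX_NONE)[0][0]
    h=cv2.convexHull(cn)
    for e in np.arange(.01,.2,.005):
        a=cv2.approxPolyDP(h,e*cv2.arcLength(h,True),True)
        if len(a)<=4:break
    return a[:,0]+[x0,y0]
if __name__=='__main__':
    W=((205,205,205),(255,255,255))
    print('s',quad('s',(290,262,345,315),W).tolist());print('c',quad('c',(235,215,290,275),W).tolist())
    print('w',quad('w',(195,200,245,295),W).tolist())
    for k,roi in(('s',(325,340,365,395)),('c',(170,275,215,320)),('w',(470,230,590,320))):
        im=C[k]['image'];h=cv2.cvtColor(im,cv2.COLOR_BGR2HSV);m=cv2.inRange(h,(100,120,30),(125,255,255))
        z=np.zeros_like(m);x0,y0,x1,y1=roi;z[y0:y1,x0:x1]=m[y0:y1,x0:x1];print(k,cv2.boundingRect(z))
E
python3 bench.py
```

```text
s [[332, 274], [332, 300], [298, 305], [299, 278]]
c [[256, 233], [273, 245], [274, 264], [263, 256]]
w [[233, 212], [239, 290], [210, 290], [206, 239]]
s (329, 348, 33, 44)
c (175, 283, 33, 35)
w (489, 244, 97, 73)
```

```bash
cat > b2.py <<'E'
from bench import *
w,s,c=C['w'],C['s'],C['c']
a=np.radians(15.5);ex=np.array([np.cos(a),np.sin(a),0]);ey=np.array([-np.sin(a),np.cos(a),0])
def pr(n,X,*e):print(n,X.round(1),'bx %.1f by %.1f'%(ex@X,ey@X),*e)
for n,pw,ps,pc in(('panel near top',(205.1,239.7),(334.2,272.9),(276.5,245)),('panel near bot',(233.5,211),(333.8,302.5),(276.5,266))):
    pr(n,*tri(w,pw,s,ps));pr(n+' sc',*tri(w,pw,c,pc))
for z in(5,10,15):
    A,B=plane(w,350,170+47/3.7,z),plane(w,265,170+346/3.7,z);pr('base',A);pr('base',B);print('  z',z,'mid bx',ex@(A+B)/2,'width',ex@(B-A))
L,Rr=plane(w,230,184,10),plane(w,500,184.5,10);d=Rr-L;print('yaw base near edge',np.degrees(np.arctan2(-d[0],d[1])))
for z in(20,25,30):
    A,B=plane(w,270,170+144/3.7,z),plane(w,270,170+286/3.7,z);print('rail mid bx',ex@(A+B)/2,ex@(B-A))
for z in(168,172):
    A,B=plane(w,400+500/3.7,170+326/3.7,z),plane(w,400+530/3.7,170+541/3.7,z);print('box top',A,B,'mid bx',ex@(A+B)/2,ex@(B-A))
    A,B=plane(w,400+350/3.7,170+330/3.7,z),plane(w,400+680/3.7,170+330/3.7,z);pr('box front y',A);pr('box back',B);d=B-A;print('yaw box',np.degrees(np.arctan2(-d[0],d[1])))
pr('lens front near silhouette z150',plane(w,410.5,275,150))
pr('base end y',plane(w,506,184,10));pr('base start',plane(w,225,185,10))
E
python3 b2.py
```

```text
panel near top [471.9 100.7 185.7] bx 481.7 by -29.1 2.151210613782459
panel near top sc [475.2  97.3 178.3] bx 483.9 by -33.2 2.9743058428729316
panel near bot [471.  101.9 104.7] bx 481.1 by -27.7 3.6280221872843414
panel near bot sc [470.9 101.6 110.5] bx 480.9 by -27.9 1.183974751954871
base [439.2 195.8   5. ] bx 475.6 by 71.3
base [549.9 131.5   5. ] bx 565.1 by -20.3
  z 5 mid bx 520.3268736200109 width 89.46288539210869
base [438.5 195.4  10. ] bx 474.8 by 71.1
base [547.9 131.7  10. ] bx 563.2 by -19.5
  z 10 mid bx 518.9935579830121 width 88.45331437954388
base [437.8 194.9  15. ] bx 473.9 by 70.8
base [546. 132.  15.] bx 561.4 by -18.7
  z 15 mid bx 517.6602423460133 width 87.44374336697905
yaw base near edge 15.534750781906896
rail mid bx 520.7992347801594 41.208318442337685
rail mid bx 519.4136815562791 40.72699580520594
rail mid bx 518.028128332399 40.24567316807425
box top [430.92570153 317.36007007 168.        ] [469.9416232  340.74231485 168.        ] mid bx 521.9867005242281 43.845563408976915
box front y [439.2 291.2 168. ] bx 501.0 by 163.2
box back [422.7 349.3 168. ] bx 500.7 by 223.7
yaw box 15.840545555220505
box top [430.1182951  315.04005469 172.        ] [468.57699326 338.08835537 172.        ] mid bx 520.2755618438213 43.21936318184863
box front y [438.2 289.3 172. ] bx 499.6 by 161.6
box back [422.  346.5 172. ] bx 499.2 by 221.2
yaw box 15.840545555220496
lens front near silhouette z150 [471.8 245.2 150. ] bx 520.1 by 110.2
base end y [397.1 348.3  10. ] bx 475.7 by 229.5
base start [475.4  72.2  10. ] bx 477.5 by -57.4
```

```bash
cat > go.py <<'E'
from st import *
G=np.load('grasp.npz');a=np.radians(15.6)
ex=np.array([np.cos(a),np.sin(a),0]);ey=np.array([-np.sin(a),np.cos(a),0]);B=np.array([489.9,179.4,150.])
# filter axes in tool frame at grasp: z world up, y = tool y flattened
fz=G['R'].T@[0,0,1.]
y=G['R'][:,1].copy();y[2]=0;y/=np.linalg.norm(y);fy=G['R'].T@y
def rep(n=6):
    p,R,s=settle(n);g=p+R@G['g'];z=R@fz;y=R@fy;d=g-B
    print('glass-B in bench x,y,z: %.1f %.1f %.1f'%(ex@d,ey@d,d[2]),'| up-axis lean bx,by deg %.2f %.2f'%tuple(np.degrees([ex@z,ey@z])),'| yaw err deg %.2f'%np.degrees(np.arctan2(-(ex@y),ey@y)))
    print('to go in tool mm',(R.T@(B-g)).round(1),'share',(R.T@(B-g)/400).round(4))
E
python3 -c "
from go import *
rep(4)"
```

```text
12.07 [449.9 173.2 313.2] [ 0.033  -0.0105 -0.9994] [-0.2677  0.9633 -0.0189] 9.743796940795661 [ 0.1 -0.6 -1.3]
12.17 [449.9 173.3 313.1] [ 0.0329 -0.0106 -0.9994] [-0.2679  0.9632 -0.019 ] 9.705732130414463 [-0.  -0.8 -0.9]
12.22 [449.9 173.4 313.1] [ 0.0329 -0.0106 -0.9994] [-0.268   0.9632 -0.019 ] 9.796423223381343 [-0.1  0.3 -0.6]
glass-B in bench x,y,z: -44.0 3.9 105.3 | up-axis lean bx,by deg 3.33 1.03 | yaw err deg -0.06
to go in tool mm [106.5  -1.9  41. ] share [ 0.2663 -0.0047  0.1025]
```

Request:
play_rows(
  dp=[
    [0,-0.005,0.1],
  ],
  roll=[0],
  grip=[-1],
)

```text
time: 12.3
tcp_pos: [484.0, 180.0, 314.4]
tool_rot: [0.71, -0.102, 0.691, 0.091]
force: [-0.4, 0.8, 0.4]
width: 10.1
```

```bash
python3 -c "
from go import *
rep(7)"
```

```text
12.35 [494.1 183.8 313.1] [ 0.0354 -0.0119 -0.9993] [-0.2695  0.9628 -0.021 ] 9.633048204048759 [9.7 3.2 1. ]
12.6 [488.7 182.  314.3] [ 0.0326 -0.0107 -0.9994] [-0.2679  0.9633 -0.0191] 9.944697980688531 [-0.1  0.8 -0.7]
12.65 [488.5 182.  314.6] [ 0.0331 -0.0104 -0.9994] [-0.2681  0.9632 -0.0189] 9.718938191453564 [ 0.   0.1 -0.1]
glass-B in bench x,y,z: -4.5 1.8 106.7 | up-axis lean bx,by deg 3.31 1.02 | yaw err deg -0.05
to go in tool mm [106.8   0.2   1.4] share [0.267  0.0004 0.0036]
```

Request:
play_rows(
  dp=[
    [0.04,0,0],
    [0.04,0,0],
    [0.04,0,0],
    [0.04,0,0],
    [0.03,0,0],
    [0,0,0],
    [0,0,0],
  ],
  roll=[0,0,0,0,0,0,0],
  grip=[-1,-1,-1,-1,-1,-1,-1],
)

```text
time: 13.23
tcp_pos: [488.6, 181.0, 242.2]
tool_rot: [0.715, -0.1, 0.685, 0.094]
force: [0.0, 0.6, 0.2]
width: 9.7
```

```bash
python3 -c "
from go import *
rep(7)"
```

```text
13.28 [488.6 181.1 242.3] [ 0.0431 -0.0025 -0.9991] [-0.2705  0.9626 -0.0141] 9.450825797372252 [-0.9 -0.7 -0.9]
13.53 [489.2 181.4 242.5] [ 0.0442 -0.0018 -0.999 ] [-0.2703  0.9627 -0.0137] 9.831250769153005 [ 0.6 -0.4 -0.5]
13.58 [489.2 181.3 242.3] [ 0.0438 -0.002  -0.999 ] [-0.2702  0.9627 -0.0138] 9.92085975210475 [-0.4 -0.5 -0.1]
glass-B in bench x,y,z: -3.3 1.4 34.4 | up-axis lean bx,by deg 2.59 0.74 | yaw err deg 0.08
to go in tool mm [34.5 -0.9  1.9] share [ 0.0862 -0.0022  0.0048]
```

Request:
play_rows(
  dp=[
    [0,0,-0.035],
    [0,0,-0.04],
    [0,0,-0.04],
    [0,0,-0.04],
    [0,0,-0.04],
    [0,0,-0.04],
    [0,0,-0.03],
    [0,0,0],
  ],
  roll=[0,0,0,0,0,0,0,0],
  grip=[-1,-1,-1,-1,-1,-1,-1,-1],
)

```text
time: 14.25
tcp_pos: [384.9, 152.0, 239.1]
tool_rot: [0.717, -0.098, 0.684, 0.094]
force: [-0.3, 0.3, -0.8]
width: 9.5
```

```bash
python3 -c "
from go import *
rep(7)"
```

```text
14.3 [386.  152.7 239.4] [ 0.0489  0.0012 -0.9988] [-0.2691  0.9631 -0.012 ] 9.879884591183057 [ 0.6  1.1 -0.9]
14.55 [387.3 153.3 238.9] [ 4.820e-02  2.000e-04 -9.988e-01] [-0.268   0.9633 -0.0127] 9.914255483599378 [-0.6 -0.  -0.8]
14.6 [387.2 153.2 238.8] [ 4.790e-02  1.000e-04 -9.989e-01] [-0.2679  0.9634 -0.0128] 9.770406162215519 [-0.8  0.3 -0.4]
glass-B in bench x,y,z: -108.9 1.7 30.8 | up-axis lean bx,by deg 2.33 0.67 | yaw err deg -0.06
to go in tool mm [ 35.8  -1.2 107.3] share [ 0.0896 -0.003   0.2683]
```

Request:
play_rows(
  dp=[
    [0.04,0,0],
    [0.04,0,0],
    [0.04,0,0],
    [0.04,0,0],
    [0.04,0,0],
    [0.04,0,0],
    [0.03,0,0],
    [0,0,0],
  ],
  roll=[0,0,0,0,0,0,0,0],
  grip=[-1,-1,-1,-1,-1,-1,-1,-1],
)

```text
time: 15.27
tcp_pos: [398.0, 155.7, 127.1]
tool_rot: [0.719, -0.097, 0.682, 0.093]
force: [-1.1, -1.1, -1.2]
width: 9.8
```

```bash
python3 -c "
from go import *
rep(7)"
```

```text
15.32 [398.5 156.1 128. ] [ 0.053   0.0025 -0.9986] [-0.2663  0.9638 -0.0117] 9.607259086632356 [-0.9 -0.5 -0.5]
15.57 [399.3 157.1 130.3] [ 0.0575  0.0067 -0.9983] [-0.2668  0.9637 -0.0088] 9.765078346205618 [0.3 0.1 0.3]
15.62 [399.2 157.  130.3] [ 0.0574  0.0068 -0.9983] [-0.2668  0.9637 -0.0088] 9.773831712700709 [ 0.   0.8 -0.2]
glass-B in bench x,y,z: -95.7 2.4 -77.7 | up-axis lean bx,by deg 1.70 0.44 | yaw err deg -0.13
to go in tool mm [-72.1  -2.9  99.9] share [-0.1802 -0.0073  0.2499]
```

Request:
play_rows(
  dp=[
    [-0.1,0,0],
  ],
  roll=[0],
  grip=[-1],
)

```text
time: 15.7
tcp_pos: [393.4, 154.0, 165.0]
tool_rot: [0.716, -0.098, 0.685, 0.092]
force: [0.6, -0.1, -2.0]
width: 9.8
```

```bash
python3 -c "
from go import *
rep(6)"
```

```text
15.75 [398.7 157.8 176.3] [ 0.0634  0.0095 -0.9979] [-0.2687  0.9632 -0.0079] 9.98301265858675 [1.8 1.6 5.8]
15.95 [396.7 156.7 170.6] [ 0.058   0.0078 -0.9983] [-0.2664  0.9638 -0.0079] 10.019874916269218 [-0.8  0.1 -1.9]
16.0 [396.4 156.4 170. ] [ 0.0568  0.0067 -0.9984] [-0.2665  0.9638 -0.0087] 9.950884875041599 [ 0.1 -0.  -1.4]
glass-B in bench x,y,z: -98.6 2.6 -38.0 | up-axis lean bx,by deg 1.74 0.44 | yaw err deg -0.15
to go in tool mm [-32.3  -2.7 100.6] share [-0.0808 -0.0066  0.2514]
```

Request:
play_rows(
  dp=[
    [-0.1,0,0],
  ],
  roll=[0],
  grip=[-1],
)

```text
time: 16.08
tcp_pos: [389.9, 152.9, 203.2]
tool_rot: [0.715, -0.098, 0.686, 0.091]
force: [-0.1, 0.4, -1.7]
width: 9.4
```

```bash
python3 -c "
from go import *
rep(6)"
```

```text
16.13 [395.2 156.4 214.6] [ 0.0603  0.0068 -0.9982] [-0.2679  0.9634 -0.0096] 10.011458925820802 [1.7 1.1 5.8]
16.33 [393.4 155.7 209. ] [ 0.0551  0.0059 -0.9985] [-0.266   0.9639 -0.009 ] 9.782459627425348 [-0.5 -0.6 -0.7]
16.38 [393.3 155.5 208.6] [ 0.0544  0.0051 -0.9985] [-0.266   0.9639 -0.0096] 9.602506131308346 [-0.4 -0.7 -1. ]
glass-B in bench x,y,z: -102.0 2.5 0.7 | up-axis lean bx,by deg 1.90 0.49 | yaw err deg -0.17
to go in tool mm [  6.2  -2.2 101.8] share [ 0.0155 -0.0055  0.2544]
```

Request:
play_rows(
  dp=[
    [-0.1,0,0],
  ],
  roll=[0],
  grip=[-1],
)

```text
time: 16.47
tcp_pos: [386.8, 152.1, 241.1]
tool_rot: [0.714, -0.098, 0.688, 0.09]
force: [0.3, 0.2, -1.4]
width: 9.9
```

```bash
python3 -c "
from go import *
rep(6)"
```

```text
16.52 [392.  155.2 252.7] [ 0.0571  0.004  -0.9984] [-0.2673  0.9636 -0.0114] 9.739066898107804 [3.  2.1 6.1]
16.72 [390.4 154.8 247.3] [ 0.0521  0.0038 -0.9986] [-0.2657  0.964  -0.0102] 9.839044200916646 [-0.3  0.2 -1.8]
16.77 [390.3 154.7 247. ] [ 0.0515  0.0031 -0.9987] [-0.2657  0.964  -0.0107] 9.824293549834966 [ 0.1 -0.3 -0.5]
glass-B in bench x,y,z: -105.3 2.5 39.1 | up-axis lean bx,by deg 2.09 0.55 | yaw err deg -0.19
to go in tool mm [ 44.4  -1.7 103.2] share [ 0.1109 -0.0043  0.2579]
```

Request:
play_rows(
  dp=[
    [0.08,0,0],
    [0,0,0],
  ],
  roll=[0,0],
  grip=[-1,-1],
)

```text
time: 16.93
tcp_pos: [391.1, 154.1, 212.6]
tool_rot: [0.718, -0.096, 0.683, 0.093]
force: [-0.8, -0.6, -2.3]
width: 9.6
```

```bash
python3 -c "
from go import *
rep(6)"
```

```text
16.98 [393.3 155.4 216.1] [ 0.0553  0.0041 -0.9985] [-0.2669  0.9637 -0.0108] 9.933329963871824 [ 0.7 -0.2  1. ]
17.18 [395.4 157.3 219.7] [ 0.0621  0.01   -0.998 ] [-0.2675  0.9635 -0.007 ] 9.36543221751671 [ 0.5  0.  -0.4]
17.23 [395.3 157.3 219.7] [ 0.0622  0.0103 -0.998 ] [-0.2674  0.9636 -0.0067] 9.689751925844725 [-0.4  0.1 -1.2]
glass-B in bench x,y,z: -99.0 3.9 11.7 | up-axis lean bx,by deg 1.38 0.32 | yaw err deg -0.09
to go in tool mm [17.9 -3.6 98.1] share [ 0.0448 -0.0091  0.2452]
```

Request:
play_rows(
  dp=[
    [-0.1,0,0],
  ],
  roll=[0],
  grip=[-1],
)

```text
time: 17.32
tcp_pos: [389.2, 154.4, 253.9]
tool_rot: [0.718, -0.097, 0.683, 0.093]
force: [0.2, 0.5, -0.9]
width: 9.4
```

```bash
python3 -c "
from go import *
cam('wrist')"
```

Request:
play_rows(
  dp=[
    [0,0,0],
  ],
  roll=[0],
  grip=[-1],
)

```text
time: 17.45
tcp_pos: [395.9, 158.6, 269.7]
tool_rot: [0.727, -0.094, 0.673, 0.098]
force: [-0.8, 0.6, -0.8]
width: 10.0
```

```bash
python3 -c "
from go import *
rep(6)"
```

```text
17.5 [396.  158.5 269.8] [ 0.0753  0.0171 -0.997 ] [-0.2696  0.963  -0.0039] 9.752797050225983 [ 0.5 -0.8  0.9]
17.7 [394.2 157.2 265.8] [ 0.0681  0.012  -0.9976] [-0.2688  0.9632 -0.0067] 9.983182791067646 [-0.4 -0.6 -0.8]
17.75 [394.3 157.2 265.6] [ 0.0679  0.0117 -0.9976] [-0.2688  0.9632 -0.007 ] 9.893424576963945 [-1.5  0.5 -0.7]
glass-B in bench x,y,z: -99.7 4.0 57.7 | up-axis lean bx,by deg 1.05 0.34 | yaw err deg -0.01
to go in tool mm [64.4 -3.6 95.5] share [ 0.161  -0.0091  0.2387]
```

Request:
play_rows(
  dp=[
    [0.1,0,0],
    [0,0,0],
  ],
  roll=[0,0],
  grip=[-1,-1],
)

```text
time: 17.92
tcp_pos: [396.4, 157.2, 223.9]
tool_rot: [0.724, -0.095, 0.676, 0.097]
force: [-2.4, -1.5, -2.8]
width: 9.9
```

```bash
python3 -c "
from go import *
rep(7)"
```

```text
17.97 [399.5 159.1 228.7] [ 0.0757  0.0153 -0.997 ] [-0.2707  0.9626 -0.0058] 9.83871248561372 [ 0.8 -0.2  0.7]
18.22 [401.7 161.3 233. ] [ 0.0835  0.0225 -0.9963] [-0.2711  0.9625 -0.001 ] 9.634201690086318 [-0.4  0.8  0.1]
18.27 [401.6 161.2 232.8] [ 0.0832  0.0224 -0.9963] [-0.2711  0.9625 -0.001 ] 9.650349850667357 [-0.6 -0.3 -0.3]
glass-B in bench x,y,z: -90.6 6.2 24.8 | up-axis lean bx,by deg 0.04 0.00 | yaw err deg 0.13
to go in tool mm [32.5 -6.4 88.1] share [ 0.0813 -0.016   0.2202]
```

Request:
play_rows(
  dp=[
    [0.008,-0.015,0.09],
  ],
  roll=[0],
  grip=[-1],
)

```text
time: 18.35
tcp_pos: [433.9, 163.6, 233.2]
tool_rot: [0.729, -0.093, 0.67, 0.101]
force: [-0.2, 0.7, -0.5]
width: 9.9
```

```bash
python3 -c "
from go import *
rep(7)"
```

```text
18.4 [443.4 167.3 234.1] [ 0.0891  0.0244 -0.9957] [-2.740e-01  9.617e-01 -9.000e-04] 10.091275778100925 [9.8 2.  2. ]
18.65 [437.6 165.  232.9] [ 0.0831  0.0225 -0.9963] [-2.708e-01  9.626e-01 -8.000e-04] 9.917671450370474 [-0.5 -0.5 -1.4]
18.7 [437.5 165.  232.9] [ 0.0833  0.0226 -0.9963] [-2.711e-01  9.625e-01 -8.000e-04] 9.303152409944465 [-0.2  0.4 -1. ]
glass-B in bench x,y,z: -54.9 0.3 25.0 | up-axis lean bx,by deg 0.03 -0.01 | yaw err deg 0.13
to go in tool mm [29.6 -0.4 52.5] share [ 0.074  -0.001   0.1313]
```

Request:
play_rows(
  dp=[
    [0.008,0,0.09],
  ],
  roll=[0],
  grip=[-1],
)

```text
time: 18.78
tcp_pos: [467.2, 172.4, 232.8]
tool_rot: [0.729, -0.093, 0.671, 0.101]
force: [-0.3, 0.9, -0.6]
width: 9.9
```

```bash
python3 -c "
from go import *
rep(7);cam('wrist','w11.png')"
```

```text
18.83 [476.6 176.8 233.4] [ 0.0878  0.0238 -0.9959] [-0.2738  0.9618 -0.0011] 9.606958439054377 [9.8 2.7 3. ]
19.08 [471.5 174.6 232.9] [ 0.0828  0.0226 -0.9963] [-2.713e-01  9.625e-01 -7.000e-04] 9.65924173655945 [-0.4  0.1  0.3]
19.13 [471.6 174.6 233. ] [ 0.0831  0.0228 -0.9963] [-2.715e-01  9.625e-01 -7.000e-04] 9.699774046702679 [ 0.3 -0.8 -0.6]
glass-B in bench x,y,z: -19.5 0.4 25.1 | up-axis lean bx,by deg 0.03 -0.02 | yaw err deg 0.15
to go in tool mm [26.6 -0.4 17.3] share [ 0.0666 -0.001   0.0433]
```

View pics/w11.png

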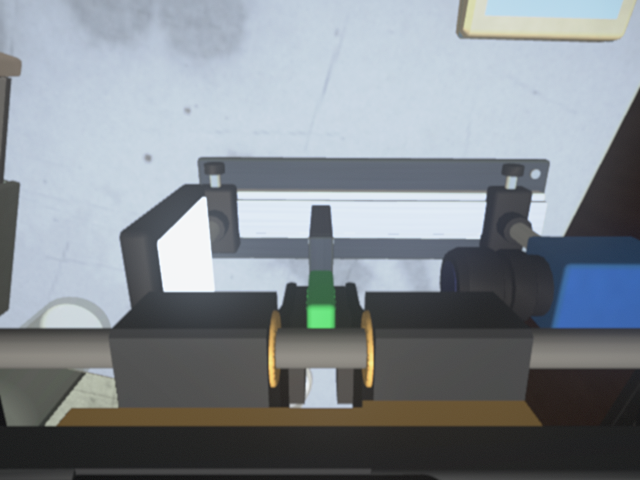

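The filter is upright, parallel to the panel and lens, and between them (panel x≈212, lens front x≈442). I'll make the last step in.

Request:
play_rows(
  dp=[
    [0.066,-0.001,0.043],
  ],
  roll=[0],
  grip=[-1],
)

```text
time: 19.27
tcp_pos: [490.7, 180.2, 213.3]
tool_rot: [0.733, -0.092, 0.666, 0.103]
force: [0.9, 1.3, -0.4]
width: 10.1
```

```bash
python3 -c "
from go import *
rep(8);w=cam('wrist','w12.png');s=cam('side');c=cam('scene')
cv2.imwrite('pics/s12.png',cv2.resize(s['image'][240:400,270:390],None,fx=3.7,fy=3.7,interpolation=2))
cv2.imwrite('pics/c12.png',cv2.resize(c['image'][180:340,160:320],None,fx=3.7,fy=3.7,interpolation=2))
"
```

```text
19.32 [491.4 180.2 205.5] [ 0.083   0.0234 -0.9963] [-2.720e-01  9.623e-01 -1.000e-04] 9.820009779970567 [ 2.8  0.8 -3.6]
19.62 [490.3 179.6 209.3] [ 0.0846  0.0238 -0.9961] [-2.718e-01  9.623e-01 -1.000e-04] 9.547078405514515 [ 0.1  0.5 -1.1]
19.67 [490.3 179.6 209.3] [ 0.0848  0.0239 -0.9961] [-0.2719  0.9623 -0.    ] 9.717133499053183 [-0.3  0.5 -1.1]
glass-B in bench x,y,z: -0.0 0.2 1.3 | up-axis lean bx,by deg -0.07 -0.06 | yaw err deg 0.17
to go in tool mm [ 1.3 -0.2 -0.1] share [ 0.0034 -0.0004 -0.0002]
```

View pics/w12.png

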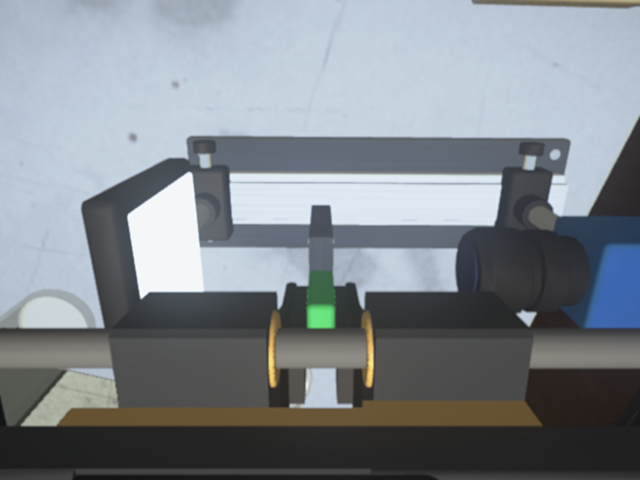

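View pics/s12.png

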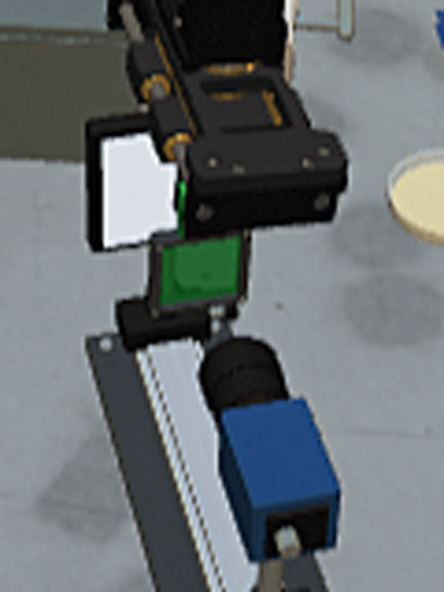

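View pics/c12.png

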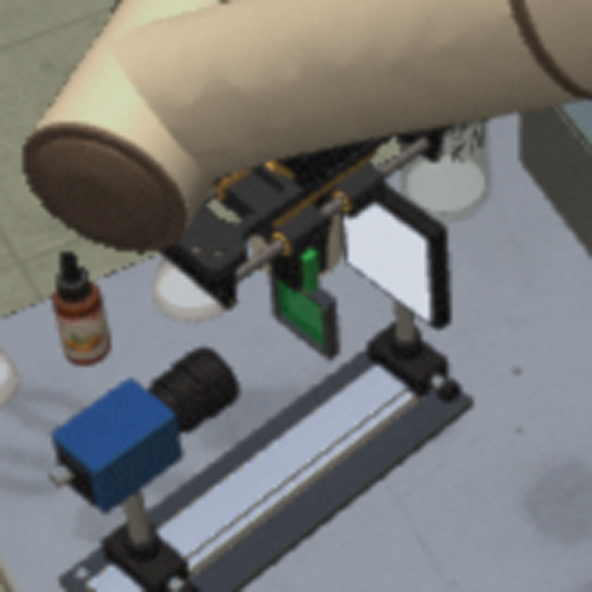

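```bash
python3 - <<'E'
from go import *
s=cam('side');c=cam('scene');w=cam('wrist')
for n,k,roi in(('s',s,(305,295,345,330)),('c',c,(225,245,256,280))):
    m=gmask(k['image'],80);z=np.zeros_like(m);x0,y0,x1,y1=roi;z[y0:y1,x0:x1]=m[y0:y1,x0:x1]
    cn=max(cv2.findContours(z,0,cv2.CHAIN_APPROX_NONE)[0],key=cv2.contourArea)
    print(n,cv2.contourArea(cn),cv2.boundingRect(cn),cv2.minAreaRect(cn)[0])
    a=cv2.approxPolyDP(cn,2.5,True);print(a[:,0].tolist(),'pred centre',proj(k,B))
    P=[B+ex*i*22+np.array([0,0,j*22]) for i,j in((1,1),(-1,1),(-1,-1),(1,-1))];print(' pred',[proj(k,q).round(1).tolist() for q in P])
# wrist recheck of lens and panel
def pr(n,X):d=X-B;print(n,'bx %.1f by %.1f'%(ex@d,ey@d))
pr('lens front',plane(w,458,268,150))
for z in(184,188,192):pr('white near top %d'%z,plane(w,128,214,z))
for z in(108,112,116):pr('white near bot %d'%z,plane(w,191,171.5,z))
pr('base near',plane(w,400,138,10));pr('base far',plane(w,270,246,10))
pr('tab? filter bottom near edge pred',plane(w,320,206,150-27))
print('filter pred near-bottom corners',proj(w,B+np.array([0,0,-27])-27*ex-5*ey),proj(w,B+np.array([0,0,-27])-27*ex+5*ey),proj(w,B+np.array([0,0,27])-27*ex))
E
```

```text
s 304.5 (313, 304, 22, 19) (323.4499816894531, 312.64996337890625)
[[334, 304], [314, 306], [313, 322], [333, 319]] pred centre [323.93689513 311.29330474]
 pred [[313.3, 304.8], [334.9, 301.4], [334.2, 317.5], [313.1, 321.0]]
c 142.5 (235, 247, 13, 26) (240.50845336914062, 259.84710693359375)
[[242, 247], [240, 258], [235, 256], [235, 261], [247, 272], [242, 259], [245, 258], [245, 247]] pred centre [242.64376342 262.44042678]
 pred [[235.6, 251.4], [248.3, 261.0], [249.6, 273.4], [237.2, 263.8]]
lens front bx -0.6 by 66.2
white near top 184 bx -37.7 by -72.4
white near top 188 bx -38.9 by -70.5
white near top 192 bx -40.1 by -68.7
white near bot 108 bx -38.6 by -70.1
white near bot 112 bx -39.4 by -68.9
white near bot 116 bx -40.2 by -67.6
base near bx -44.6 by 59.6
base far bx 42.5 by -41.3
tab? filter bottom near edge pred bx -23.7 by -0.2
filter pred near-bottom corners [310.80452597 199.80040051] [330.11389148 199.84581094] [320.43408261 234.94176228]
```

```bash
python3 - <<'E'
from go import *
w=cam('wrist');cv2.imwrite('pics/w13.png',cv2.resize(w['image'][195:345,285:360],None,fx=4,fy=4,interpolation=2))
p,R,s=tool()
g=p+R@G['g'];z=R@fz;y=R@fy;x=np.cross(y,z)
for n,X,Z in(('bottom near',-27,-27),('frame top near',-27,27),('tab bottom near',-13,27),('tab top near',-13,59),('tab top far',13,59)):
    print(n,[proj(w,g+X*x+Y*y+Z*z).round(1).tolist() for Y in(-5,5)])
# bias check on panel
for k,nm in((cam('side'),'s'),(cam('scene'),'c')):
    P=[B-70*ey+ex*i*39+np.array([0,0,j*39.]) for i,j in((1,1),(-1,1),(-1,-1),(1,-1))];print(nm,[proj(k,q).round(1).tolist() for q in P])
E
```

```text
bottom near [[310.8, 200.0], [330.2, 200.0]]
frame top near [[307.9, 235.3], [332.9, 235.3]]
tab bottom near [[308.2, 267.5], [332.6, 267.5]]
tab top near [[305.7, 305.8], [335.0, 305.8]]
tab top far [[306.6, 369.3], [334.2, 369.3]]
s [[297.2, 277.1], [334.2, 271.7], [333.1, 299.8], [297.5, 305.5]]
c [[252.2, 227.4], [275.0, 243.7], [276.2, 265.8], [254.3, 249.6]]
```

View pics/w13.png

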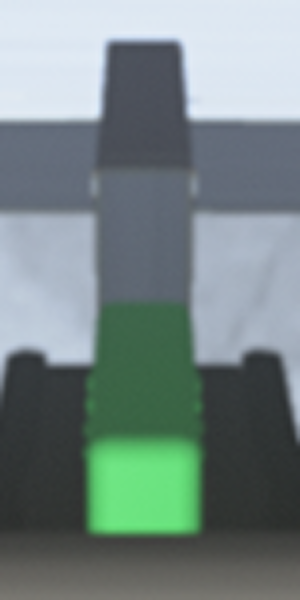

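```bash
python3 - <<'E'
from go import *
im=cv2.imread('pics/w8.png');cv2.imwrite('pics/w8c.png',cv2.resize(im[235:385,285:360],None,fx=4,fy=4,interpolation=2))
im=cv2.imread('pics/w9.png');cv2.imwrite('pics/w9c.png',cv2.resize(im[195:345,285:360],None,fx=4,fy=4,interpolation=2))
S=[cam('side') for _ in range(3)];k=S[0];a=np.mean([q['image'].astype(float) for q in S],0)
gr=a[:,:,1]-a[:,:,2]  # green minus red
sub=gr[298:328,306:342];th=sub.max()*.5
def cross(v,th):
    i=np.where(v>th)[0]
    lo=i[0]-(v[i[0]]-th)/(v[i[0]]-v[i[0]-1]);hi=i[-1]+(v[i[-1]]-th)/(v[i[-1]]-v[i[-1]+1]);return lo,hi
cols=np.arange(317,332);t=np.array([cross(gr[298:328,c],th) for c in cols])+298
rows=np.arange(308,318);l=np.array([cross(gr[r,306:345],th) for r in rows])+306
pt,pb=np.polyfit(cols,t[:,0],1),np.polyfit(cols,t[:,1],1);pl,prr=np.polyfit(rows,l[:,0],1),np.polyfit(rows,l[:,1],1)
print('slopes top,bot,left,right',pt[0],pb[0],pl[0],prr[0])
print('centre',t.mean(),l.mean(), 'at col',cols.mean(),rows.mean())
P=[proj(k,B+ex*i*22+np.array([0,0,j*22])) for i,j in((1,1),(-1,1),(-1,-1),(1,-1))]
sl=lambda p,q:(q-p)
d=P[1]-P[0];e=P[2]-P[3];f=P[3]-P[0];g=P[2]-P[1]
print('pred',d[1]/d[0],e[1]/e[0],f[0]/f[1],g[0]/g[1])
th2=np.radians(2.2)
for lean in(0,1,2,3,4):
    L=np.radians(lean);X=ex*np.cos(L)+np.array([0,0,1])*np.sin(L);Z=-ex*np.sin(L)+np.array([0,0,1])*np.cos(L)
    P=[proj(k,B+X*i*22+Z*j*22) for i,j in((1,1),(-1,1),(-1,-1),(1,-1))];d=P[1]-P[0];e=P[2]-P[3];f=P[3]-P[0];g=P[2]-P[1]
    print('lean(up axis to -bx)',lean,d[1]/d[0],e[1]/e[0],f[0]/f[1],g[0]/g[1])
E
```

```text
slopes top,bot,left,right 0.03758195689378597 -0.15475396771927027 -0.03828565518884861 -0.10214968972412794
centre 312.60154033839177 323.66874695627445 at col 324.0 312.5
pred -0.15926553269044086 -0.1655313595991742 -0.011308836452396403 -0.04265926150556011
lean(up axis to -bx) 0 -0.15926553269044086 -0.1655313595991742 -0.011308836452396403 -0.04265926150556011
lean(up axis to -bx) 1 -0.14595216159391278 -0.15253693369871227 -0.03440501404184898 -0.06533681665593846
lean(up axis to -bx) 2 -0.13261989206815597 -0.13952645953748755 -0.05733746271591454 -0.0878649849494699
lean(up axis to -bx) 3 -0.11926039412240796 -0.1264921013417353 -0.08012183960660968 -0.1102587424025753
lean(up axis to -bx) 4 -0.10586527085210828 -0.11342596495309756 -0.10277342399716012 -0.13253272091708798
```

View pics/w8c.png

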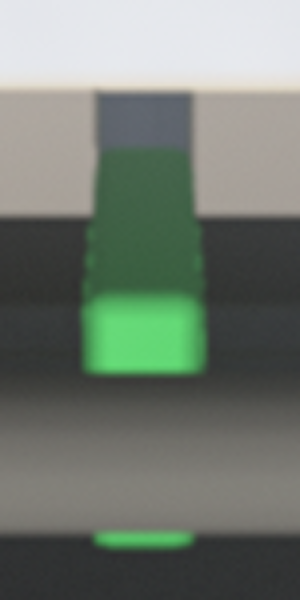

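View pics/w9c.png

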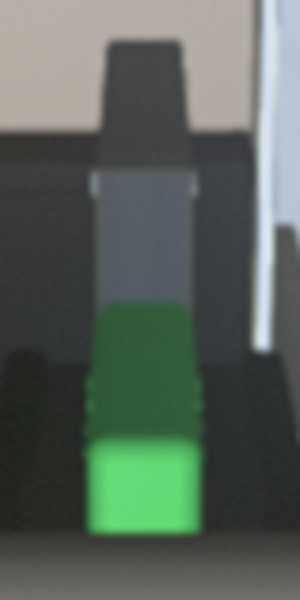

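```bash
python3 - <<'E'
from go import *
from scipy.optimize import least_squares
w=cam('wrist');p,R,s=tool()
# camera pose in tool frame
Rc=w['R']@R; tc=w['R']@p+w['t']
def mk(pp,RR): 
    k=dict(w);k['R']=Rc@RR.T;k['t']=tc-k['R']@pp;return k
# w8 pose
x8=np.array([.0844,-.0053,-.9964]);y8=np.array([.0471,.9989,-.0013]);R8=np.stack([x8,y8,np.cross(x8,y8)],1);k8=mk(np.array([484.2,-104.3,101.8]),R8)
def rows(k,o,X,Z,pts): return np.array([proj(k,o+X*a+Z*b)[1] for a,b in pts])
a=np.radians(-2.7);X8=np.array([np.cos(a),np.sin(a),0]);Z=np.array([0,0,1.])
T8=[(-13,54),(-13,86),(13,86)];o8=np.array([484.2,-104.2,18])
print('w8 pred',rows(k8,o8,X8,Z,T8),'obs 272 309 372')
def fit(k,o0,X0,pts,obs):
    def r(q):
        L=q[2];X=X0*np.cos(L)-Z*np.sin(L);ZZ=X0*np.sin(L)+Z*np.cos(L)
        return rows(k,o0+q[0]*X0+[0,0,q[1]],X,ZZ,pts)-obs
    s=least_squares(r,[0,0,0]);return s.x[0],s.x[1],np.degrees(s.x[2]),np.round(s.fun,2)
print('w8 fit dx,dz,lean(+ = up to +x)',fit(k8,o8,X8,T8,np.array([272,309,372])))
T=[(-27,0),(-27,54),(-13,54),(-13,86)]
o=B-[0,0,27]
print('now',fit(w,o,ex,T,np.array([205.5,236.75,270.5,304.5])))
E
```

```text
w8 pred [270.13239436 309.03322165 372.91972042] obs 272 309 372
w8 fit dx,dz,lean(+ = up to +x) (np.float64(3.194048395582673), np.float64(-3.198946258347689), np.float64(-0.8632166576693026), array([0., 0., 0.]))
now (np.float64(2.5443409597015814), np.float64(3.1573869908682335), np.float64(-2.760965362581948), array([ 0.37, -0.03, -0.76,  0.41]))
```

The wrist rows of the filter's edges, and the glass edges in the side view, both show it leaning about 1.8° in the glass plane, top toward −bx. It must have turned slightly in the grip. I'll correct the model and tilt the tool back.

```bash
cat >> go.py <<'E'
# correction: filter turned in grip by 1.8 deg (up axis to -x of filter), glass centre +1.2 mm x
fx=np.cross(fy,fz);L=np.radians(1.8)
fz=fz*np.cos(L)-fx*np.sin(L)
G=dict(G);G['g']=G['g']+1.2*fx
E
python3 -c "
from go import *
rep(3)"
```

```text
20.37 [490.4 179.5 208.3] [ 0.0833  0.0228 -0.9963] [-2.715e-01  9.624e-01 -6.000e-04] 9.8830121616331 [ 0.2  0.8 -0.4]
20.42 [490.4 179.5 208.3] [ 0.0833  0.0229 -0.9963] [-2.715e-01  9.624e-01 -6.000e-04] 9.938718163866232 [-0.2 -0.  -0.2]
20.47 [490.4 179.5 208.3] [ 0.0833  0.0229 -0.9963] [-2.715e-01  9.624e-01 -6.000e-04] 10.08276509898785 [ 0.6 -0.4 -0.4]
glass-B in bench x,y,z: 1.2 0.0 0.3 | up-axis lean bx,by deg -1.78 -0.03 | yaw err deg 0.15
to go in tool mm [ 0.2 -0.  -1.2] share [ 0.0005 -0.0001 -0.003 ]
```

Request:
play_rows(
  dp=[
    [-0.08,0,0],
    [0,0,0],
  ],
  roll=[0,0],
  grip=[-1,-1],
)

```text
time: 20.63
tcp_pos: [487.6, 178.5, 240.2]
tool_rot: [0.729, -0.094, 0.67, 0.1]
force: [1.3, 0.3, 0.1]
width: 9.7
```

```bash
python3 -c "
from go import *
rep(8)"
```

```text
20.68 [485.6 177.7 236.5] [ 0.0751  0.0187 -0.997 ] [-0.2704  0.9628 -0.0023] 9.876175807625184 [-0.6 -0.1 -2.5]
20.98 [484.5 176.9 233.8] [ 0.0705  0.0156 -0.9974] [-0.27    0.9628 -0.0041] 9.685063036748224 [ 0.8 -0.1 -0.9]
21.03 [484.5 176.9 233.9] [ 0.0706  0.0155 -0.9974] [-0.2701  0.9628 -0.0041] 9.53227319861783 [-0.1 -0.8 -0.7]
glass-B in bench x,y,z: -6.0 -1.1 25.9 | up-axis lean bx,by deg -0.96 0.18 | yaw err deg 0.07
to go in tool mm [26.3  1.2  4.1] share [0.0657 0.003  0.0103]
```

Gained 0.8°. Same again, upward.

Request:
play_rows(
  dp=[
    [-0.1,0,0],
    [0,0,0],
  ],
  roll=[0,0],
  grip=[-1,-1],
)

```text
time: 21.2
tcp_pos: [481.4, 175.7, 273.2]
tool_rot: [0.724, -0.096, 0.676, 0.097]
force: [1.4, 0.5, 0.7]
width: 10.0
```

```bash
python3 -c "
from go import *
rep(8)"
```

```text
21.25 [478.9 175.  268.4] [ 0.0589  0.0096 -0.9982] [-0.2687  0.9632 -0.0066] 9.754136005473061 [-0.8 -0.3 -3.5]
21.55 [477.7 174.1 265.4] [ 0.0538  0.0061 -0.9985] [-0.2684  0.9633 -0.0086] 9.885218691790104 [ 0.9 -0.2 -1.1]
21.6 [477.7 174.1 265.5] [ 0.0539  0.0062 -0.9985] [-0.2685  0.9632 -0.0085] 10.418127074506598 [ 0.3  0.3 -0.8]
glass-B in bench x,y,z: -14.4 -2.2 57.5 | up-axis lean bx,by deg 0.11 0.43 | yaw err deg -0.03
to go in tool mm [58.2  2.7 11.3] share [0.1455 0.0068 0.0282]
```

Lean is now 0.1° and 0.4°. Going down with single settled rows.

Request:
play_rows(
  dp=[
    [0.072,0.004,0.014],
  ],
  roll=[0],
  grip=[-1],
)

```text
time: 21.68
tcp_pos: [486.8, 178.7, 242.1]
tool_rot: [0.723, -0.095, 0.677, 0.097]
force: [1.2, 1.1, 0.8]
width: 9.7
```

```bash
python3 -c "
from go import *
rep(9)"
```

```text
21.73 [483.7 177.4 232.7] [ 0.0501  0.0053 -0.9987] [-0.2677  0.9635 -0.0083] 9.585229666822485 [-1.3 -0.3 -6.4]
22.08 [484.6 177.6 238.2] [ 0.0557  0.0072 -0.9984] [-0.2687  0.9632 -0.008 ] 9.972441514475115 [0.1 0.4 0.2]
22.13 [484.5 177.5 238.1] [ 0.0555  0.0072 -0.9984] [-0.2686  0.9632 -0.008 ] 9.460205734679949 [ 0.  -0.3 -0.7]
glass-B in bench x,y,z: -6.9 -0.7 30.1 | up-axis lean bx,by deg 0.01 0.40 | yaw err deg -0.02
to go in tool mm [30.4  1.   5.2] share [0.0761 0.0024 0.013 ]
```

Request:
play_rows(
  dp=[
    [0.078,0.002,0.013],
  ],
  roll=[0],
  grip=[-1],
)

```text
time: 22.22
tcp_pos: [494.1, 181.8, 213.6]
tool_rot: [0.725, -0.095, 0.676, 0.098]
force: [0.9, 1.4, -0.9]
width: 10.4
```

```bash
python3 -c "
from go import *
rep(10);w=cam('wrist','w14.png')
cv2.imwrite('pics/w14c.png',cv2.resize(w['image'][195:345,285:360],None,fx=4,fy=4,interpolation=2))
S=[cam('side') for _ in range(2)];k=S[0];a=np.mean([q['image'].astype(float) for q in S],0)
cv2.imwrite('pics/s14.png',cv2.resize(k['image'][240:400,270:390],None,fx=3.7,fy=3.7,interpolation=2))
gr=a[:,:,1]-a[:,:,2];th=gr[298:328,306:342].max()*.5
def cross(v,th):
    i=np.where(v>th)[0]
    return i[0]-(v[i[0]]-th)/(v[i[0]]-v[i[0]-1]),i[-1]+(v[i[-1]]-th)/(v[i[-1]]-v[i[-1]+1])
cols=np.arange(317,332);t=np.array([cross(gr[298:328,c],th) for c in cols])+298
rows=np.arange(308,318);l=np.array([cross(gr[r,306:345],th) for r in rows])+306
print('bot,left,right slopes',np.polyfit(cols,t[:,1],1)[0],np.polyfit(rows,l[:,0],1)[0],np.polyfit(rows,l[:,1],1)[0],'pred -.166 -.011 -.043; centre',l.mean(),t.mean(),proj(k,B))
"
```

```text
22.27 [490.7 180.1 204. ] [ 0.0536  0.0076 -0.9985] [-0.2678  0.9634 -0.007 ] 9.696559707059027 [-0.1 -1.  -5.7]
22.67 [491.4 180.1 208.3] [ 0.0571  0.0083 -0.9983] [-0.2687  0.9632 -0.0074] 9.928109973770171 [-0.2 -0.9 -0.6]
22.72 [491.3 180.1 208.1] [ 0.0568  0.0081 -0.9984] [-0.2687  0.9632 -0.0075] 9.812884897745676 [-0.4 -0.1 -0.3]
glass-B in bench x,y,z: 0.4 -0.0 0.2 | up-axis lean bx,by deg -0.08 0.37 | yaw err deg -0.02
to go in tool mm [ 0.1  0.  -0.4] share [ 0.0003  0.0001 -0.001 ]
bot,left,right slopes -0.173635708229867 -0.0003537268082090715 -0.02006657692469213 pred -.166 -.011 -.043; centre 324.0240430847548 313.0182462557347 [323.93689513 311.29330474]
```

View pics/s14.png

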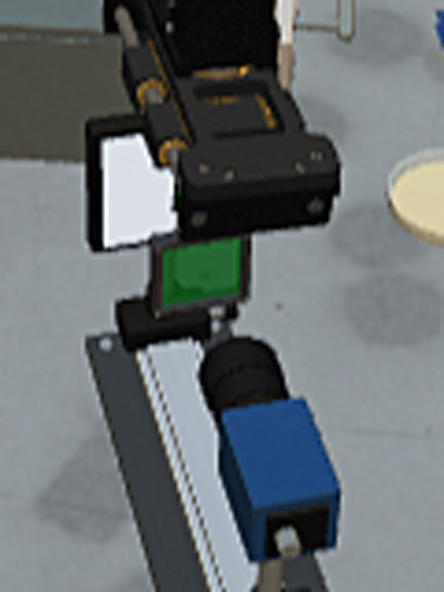

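View pics/w14.png

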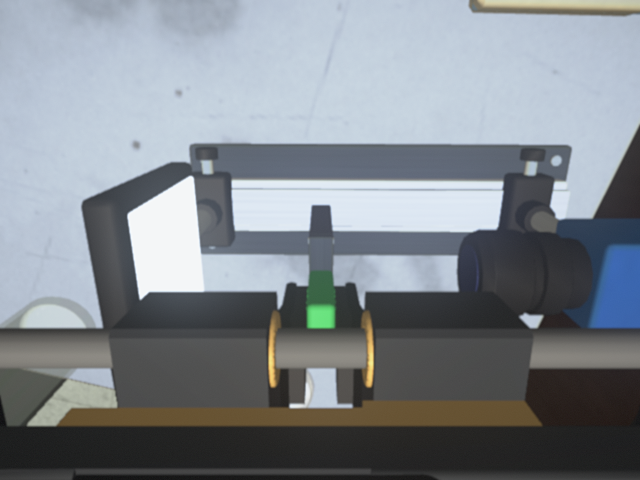

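```bash
python3 - <<'E'
from go import *
cam('side','s15.png');rep(4)
E
```

```text
22.97 [491.1 179.9 207.4] [ 0.0557  0.0073 -0.9984] [-0.2686  0.9632 -0.0079] 9.892995240116331 [ 1.4 -0.3 -0.2]
23.07 [491.  179.9 207.3] [ 0.0555  0.0072 -0.9984] [-0.2686  0.9632 -0.008 ] 9.737918766573681 [-0.  -0.4 -0.2]
23.12 [491.  179.9 207.2] [ 0.0555  0.0071 -0.9984] [-0.2686  0.9632 -0.008 ] 9.39510971911874 [-0.4  0.2  0.4]
glass-B in bench x,y,z: 0.1 -0.2 -0.7 | up-axis lean bx,by deg 0.01 0.40 | yaw err deg -0.02
to go in tool mm [-0.8  0.2 -0. ] share [-0.0019  0.0005 -0.0001]
```

View pics/s15.png

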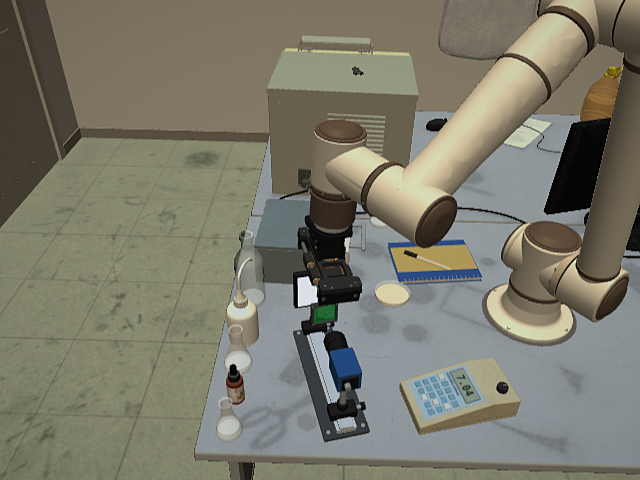

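The side view shows the green glass in the beam at about (324,313). The drawer handle is still out at (362,237), and the bystanders are where they were.

```bash
python3 -c "
from go import *
rep(3);print(manip.job_done())"
```

```text
23.17 [491.  179.9 207.2] [ 0.0554  0.0071 -0.9984] [-0.2686  0.9632 -0.008 ] 9.354089049026946 [ 1.1 -0.4 -0.3]
23.22 [491.  179.9 207.2] [ 0.0554  0.0071 -0.9984] [-0.2686  0.9632 -0.008 ] 9.937152909088786 [ 0.2  0.9 -1.2]
23.27 [491.  179.9 207.2] [ 0.0554  0.0071 -0.9984] [-0.2685  0.9632 -0.008 ] 9.701716491229988 [ 1.1  0.2 -0.7]
glass-B in bench x,y,z: 0.1 -0.2 -0.8 | up-axis lean bx,by deg 0.01 0.40 | yaw err deg -0.03
to go in tool mm [-0.8  0.2 -0. ] share [-0.002   0.0005 -0.    ]
the job is handed in; nothing more can be done
None
```

I pulled the drawer out about 85 mm to its stop by hooking the bar from above. I then took the green filter by its tab with a 25 N grip and handed it in held in the beam, at about 23 s of the 64 s allowed.

**Last check:** by my measurements the glass is within about 1 mm of the midpoint between lens and panel, the tool was still, and the yaw is square to the lens within 0.1°. The lean is about 0° sideways and 0.4° along the optical axis. These figures depend on a camera calibration good to about 2 mm.

**Rest of the scene:** the last side view shows the drawer handle still out and the bystanders where they were. The other three filters were last clearly seen in their slots just after the lift. Nothing appeared to touch the bench.

**Where checks disagreed:**
- **Lean in the grip:** the pictures showed the filter had turned in the fingers by 1 to 2.8°, depending on the view. I corrected for 1.8°; the side view afterwards suggests up to about 1° may remain.
- **Height:** the two views differed by about 3 mm on the glass height before the last adjustment, so I went by the tool reading, which lay between them.

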